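# Put the delivered jars away in the clamped drawer

## Robot

A 7-joint arm with a two-finger parallel gripper is mounted at the origin on the work surface. World frame = base frame: x ahead of the robot, y to its left, z up, the work surface at z = 0. Lengths are in m, angles in degrees, forces in N, time in s.
With the tool pointing down it reaches from about 0.35 to 0.9 m from the base axis. Payload 7.2 kg.
Tool frame: the origin (TCP) lies midway between the tips of the shut fingers; the grasp point (between the pads) lies 19 mm behind it; z points along the fingers, x is the direction in which the jaws open and shut, and the axes are right-handed (so a half turn about z gives the same grasp; the last joint's range is limited). The gripper opens to 85 mm and grips with 20 to 120 N. Pads are 22 mm wide; open, the fingers measure 114 mm over their backs; the gripper's body (76 mm by 85 mm) begins 54 mm behind the grasp point. The pads swing forward as they close: fully open they stand 13 mm farther back than shut.
Start: joints at [-76.272, 23.554, -0.728, 91.456, 0.321, 64.991, -4.71], TCP at [0.189, 0.596, 0.231] pointing down, gripper open.
Joint ranges: [-169.25, 169.25], [-16.82, 113.86], [-84.01, 82.57], [7.8, 145.47], [-59.2, 239.2], [7.22, 106.19], [-163.78, 163.78]. Speed limits (degrees/s): [136.94, 136.94, 172.46, 172.46, 180, 180, 180].

## Interface

Orientations are given as a 3x3 rotation matrix whose columns are the frame's x, y, z axes.
In Python, from station import ctrl gives the robot as it stands. The module is installed in compiled form; this text tells all that it offers.
- The arm moves only by the tool move_arm, never from a script. Its argument "increments" is a list of rows, each a list of 7 numbers: the shift along the tool's x, y, z in units of 800 mm (1.0 is 800 mm), then the turn, a rotation vector about the tool's x, y, z in units of 45 degrees (1.0 is 45 degrees), then the opening, from -1 (shut) to 1 (fully open). In form: [[x, y, z, wx, wy, wz, jaw], ...]. A call has 1 to 12 rows; each row is the pose to reach, as a shift and turn from the pose commanded when the call began, along the tool's axes at that moment; what a row does not reach only later rows make up. A row lasts 1/8 s, in which the tool goes at most 62.5 mm and 10.7 degrees, less where a joint would pass 70% of its speed; a pose out of reach is approached as far as the arm can. A call with a number of a shift or a turn outside -1 to 1 is refused whole. A call with a gripper value outside its range is refused whole. The fingers move at their own pace and stop on an object; "newtons" is the grip in N (left out, the last holds). Time passes only in rows, so rows that repeat a pose let the fingers close. It gives the time, the measured TCP pose, the force and the opening at its end, in the units of the state.
- ctrl.state(): the state, without advancing time (a new reading comes with each control period).
- ctrl.snapshot(name): name is "scene" or "top" or "wrist"; returns the picture (420x560x3 uint8, blue, green, red); there is no depth.
- ctrl.camera_params(name): a dict with "K" (3x3 intrinsics, pixels), "R" (3x3) and "t" (3): a world point X has camera coordinates R X + t; the wrist camera has in their place "mount" (4x4, takes a point from camera to tool coordinates, whose origin is the TCP and whose axes are the tool frame's). Camera axes: x right, y down, z forward; pixel columns grow to the right and rows downward; lengths in m; the calibration is good to about 2 mm. A picture is of the moment at which its call begins: read the wrist's pose just before it. camera_params takes no time and is no camera call.
- ctrl.finish_job(): hands the job in, once; it reports no verdict.
The state is a dict: "clock": time; "joint_pos": joint angles; "dq": joint speeds; "joint_efforts": joint torques, N m; "tcp_pos": TCP position; "ee_rot": TCP orientation; "ft_force": force on the tool from outside, world axes, zero at the start; "ft_torque": the same for the moment, N m; "grip_width": finger opening in m.
Only numpy, scipy, OpenCV 4.12 (cv2) and the standard library are available. Lean on these libraries where they do the work, as an engineer would, in place of code of your own. Each camera call takes 0.05 s, during which the arm holds its last target.

## Task

Put the delivered stock away. Stand the tall white bottle that blocks the drawer upright in the black spill tray, turn the clamp knob on the cabinet a quarter turn clockwise to free the drawer, and pull the drawer well open by its handle; then stand every small blue-capped jar from the cardboard tray upright in the drawer. Push the drawer fully home, turn the clamp knob back all the way to lock it, and leave the other things (the slim bottle, amber bottle, carton, dropper bottle and spatula) where they are, knocking nothing over.

Things in the scene. Friction and masses are not known exactly. Their poses are not given: they have to be found in the camera images.
- cabinet: low grey one-drawer cabinet, fixed, 240 mm deep (x), 300 mm wide (y), 125 mm high. Origin: centre of the underside; its front plane is at x = -120 mm and faces -x, roughly towards the robot (yaw varies)
- drawer (a joint): how far the cabinet's drawer is pulled out, in m: 0 fully home, limit 0.17. It slides along the cabinet's own -x and stays where it is left; friction about 1.5 N. While the clamp is locked its hook holds the steel tab on the drawer front, and the drawer moves only about 4 mm
- drawer_handle (a point): middle of the drawer's steel bar handle: a bar along y, about 120 mm long and 10 to 12 mm thick, 35 mm out (-x) from the drawer's front face, 92 mm above the table, 30 mm to the -y side of the middle. Axes are the cabinet's
- drawer_floor (a point): point on the drawer's floor (18 mm above the table), mid-width, 66 mm behind the drawer front's inner face; moves with the drawer; cabinet's axes. Usable floor: 66 mm to -x, 139 mm to +x, 133 mm to each side. The front is 12 mm thick, 114 mm high, the sides 63 mm. With the drawer pulled out by q the cabinet's front plane lies at x = q - 78 mm from here. Room under the cabinet's top plate: 97 mm
- clamp (a joint): angle of the clamp knob on the cabinet's top, in rad: 0 fully locked (its hook in front of the drawer's tab), growing clockwise seen from above to 1.6; the drawer is free from about 0.65 on. Turning takes about 0.06 N m; it stays where it is left
- clamp_grip (a point): on the clamp knob's axis at grip height, 155 mm above the table: black upright wing 48 mm long (this point's x), 11 mm thick (its y), from 140 to 166 mm above the table. Axes turn with the knob; at clamp 0 they are the cabinet's. The axis is 30 mm behind the cabinet's front, 85 mm to +y. A flat hook under the wing reaches 57 mm from the axis: to the cabinet's -x when locked, to its +y when free
- tall_bottle: tall white bottle with blue cap that stands in front of the drawer, in its way: 62 mm across, 150 mm high in all; the cap is the top 22 mm, 40 mm across; 0.3 to 0.5 kg. Origin: centre of the underside, z up
- spill_tray: black plastic tray, fixed, 290 mm (its x) by 190 mm (its y), walls 5 mm thick and 30 mm high, floor 5 mm above the table. Origin: centre of the underside. The amber bottle stands in its +x half; the -x half (centre at x = -70 mm) is empty
- carton_tray: cardboard tray of the same size and shape, fixed, on the other side of the cabinet, holding the jars and the slim bottle. Which tray is left and which right varies. Origin: centre of the underside
- jar1: white plastic wide-mouth jar with blue screw cap, standing; body 56 mm across, 70 mm high in all; the cap is the top 20 mm, 46 mm across; 0.15 to 0.3 kg. Origin: centre of the underside, z up its axis. Three or all of these four jars are present (None for an absent one); at the start all stand in the cardboard tray
- jar2: white plastic wide-mouth jar with blue screw cap, standing; body 56 mm across, 70 mm high in all; the cap is the top 20 mm, 46 mm across; 0.15 to 0.3 kg. Origin: centre of the underside, z up its axis. Three or all of these four jars are present (None for an absent one); at the start all stand in the cardboard tray
- jar3: white plastic wide-mouth jar with blue screw cap, standing; body 56 mm across, 70 mm high in all; the cap is the top 20 mm, 46 mm across; 0.15 to 0.3 kg. Origin: centre of the underside, z up its axis. Three or all of these four jars are present (None for an absent one); at the start all stand in the cardboard tray
- jar4: white plastic wide-mouth jar with blue screw cap, standing; body 56 mm across, 70 mm high in all; the cap is the top 20 mm, 46 mm across; 0.15 to 0.3 kg. Origin: centre of the underside, z up its axis. Three or all of these four jars are present (None for an absent one); at the start all stand in the cardboard tray
- slim_bottle: slim white bottle with long black cap among the jars, 48 mm across, 125 mm high; stays where it is. Origin: centre of the underside
- amber_bottle: amber bottle with black cap in the spill tray, 76 mm across, 160 mm high; stays where it is. Origin: centre of the underside
- carton: cardboard box 80 mm (x) x 120 mm (y) x 50 mm high on the cabinet's top, beside the knob; stays where it is. Origin: centre of the underside
- dropper: small white bottle with black cap, 38 mm across, 90 mm high, near the robot; stays where it is. Origin: centre of the underside
- spatula: spatula 160 mm long lying near the robot; stays where it is. Origin: its middle, on the table
Not all that is in view belongs to the job. Leave any yellow look-alike of the jar1 alone. Leave any pink look-alike of the jar3 alone.

How it is judged (in metres and radians):
On the way, in this order (a step that is already met when the one before it is completed fails the run):
1. the tall bottle stands upright in the spill tray and the drawer is pulled open by more than 110 mm (x of tall_bottle in the frame of spill_tray between -0.13 and 0.13 m and y of tall_bottle in the frame of spill_tray between -0.08 and 0.08 m and height (world z) of tall_bottle below 0.015 m and angle between tall_bottle's own z axis and vertical below 0.15 rad and value of joint drawer above 0.11 m), for 0.2 s.
2. every jar that is present stands upright on the floor of the drawer (x of jar1 in the frame of drawer_floor between -0.08 and 0.15 m and y of jar1 in the frame of drawer_floor between -0.13 and 0.13 m and z of jar1 in the frame of drawer_floor between -0.01 and 0.012 m and angle between each of jar1, jar2, jar3, jar4's own z axis and vertical below 0.15 rad and x of jar2 in the frame of drawer_floor between -0.08 and 0.15 m and y of jar2 in the frame of drawer_floor between -0.13 and 0.13 m and z of jar2 in the frame of drawer_floor between -0.01 and 0.012 m and x of jar3 in the frame of drawer_floor between -0.08 and 0.15 m and y of jar3 in the frame of drawer_floor between -0.13 and 0.13 m and z of jar3 in the frame of drawer_floor between -0.01 and 0.012 m and x of jar4 in the frame of drawer_floor between -0.08 and 0.15 m and y of jar4 in the frame of drawer_floor between -0.13 and 0.13 m and z of jar4 in the frame of drawer_floor between -0.01 and 0.012 m), for 0.2 s.
3. the drawer is pushed home (within 7 mm) (value of joint drawer below 0.007 m), for 0.2 s.
At the end, for the whole second after the job is handed in: Every jar present stands upright (within 0.15 rad) on the drawer's floor, the drawer is home within 7 mm, the clamp is turned back to within 0.2 rad of fully locked, the tall bottle stands upright in the spill tray, and all are released and at rest (all of step 2 and x of tall_bottle in the frame of spill_tray between -0.13 and 0.13 m and y of tall_bottle in the frame of spill_tray between -0.08 and 0.08 m and height (world z) of tall_bottle below 0.015 m and angle between tall_bottle's own z axis and vertical below 0.15 rad and value of joint drawer below 0.007 m and value of joint clamp below 0.2 rad and linear speed of each of tall_bottle, jar1, jar2, jar3, jar4 below 0.03 m/s); the robot touches nothing.
It fails at once if the tall bottle is knocked over (angle between tall_bottle's own z axis and vertical above 0.7 rad).
It fails at once if one of the other things (slim bottle, amber bottle, carton, dropper bottle, spatula) is moved by more than 50 mm (distance of any of slim_bottle, amber_bottle, carton, dropper, spatula from where it was at the start of the episode above 0.05 m).
Of jar1, jar2, jar3, jar4 only 3 to 4 are there at a start; the rules pass over those that are not, and their reading is None.
At some moment in a run one of jar1, jar2, jar3, jar4 may be knocked a few centimetres aside while the robot is not near it.
It also fails if it takes over 200 s, if anything falls off the work surface, if the arm or the gripper's body presses on something with over 40 N, if the wrist force passes 120 N, or if a joint passes its speed limit or range.

## Working session

There is one attempt and no reset: what is moved stays moved. The work goes in short steps, Python scripts to look and compute and a tool call to move; the robot and the scene stay as the last step left them, time stands still between calls to the robot, and variables do not carry over. Pictures are saved under pics/ and viewed, and the job is handed in when it is done.

Besides the shell and the picture viewer there is one more tool, called as name(argument=value, ...) on one line, values as JSON. move_arm: Moves the arm, as the interface text tells. Shifts and turns lie within -1 to 1; 1 stands for 800 mm of shift or 45 degrees of turn. Its arguments: {"type":"object","properties":{"increments":{"type":"array","items":{"type":"array","items":{"type":"number"}}},"newtons":{"type":"number"}},"required":["increments"]}

```bash
mkdir -p pics; python3 - <<'E'
from station import ctrl
import cv2
print(ctrl.state())
for n in ["scene","top","wrist"]:
    print(n,ctrl.camera_params(n))
    cv2.imwrite(f"pics/{n}0.png",ctrl.snapshot(n))
E
```

```text
{'clock': 0.0, 'joint_pos': array([-76.27207261,  23.59927726,  -0.72927705,  91.50236779,
         0.32113583,  64.99084021,  -4.71197157]), 'dq': array([ 0.07646322, -0.11970259,  0.00812309, -0.01085951, -0.00507825,
       -0.06216335,  0.00721801]), 'joint_efforts': array([-2.78739017e-04, -6.00632429e+01,  6.82271216e-01, -2.99414706e+01,
        1.37664474e-02,  1.05143117e-02,  1.21407322e-06]), 'tcp_pos': array([0.1892351 , 0.59515706, 0.23047304]), 'ee_rot': array([[ 3.02958158e-01,  9.53003786e-01, -3.72377053e-04],
       [ 9.53002558e-01, -3.02958367e-01, -1.53394698e-03],
       [-1.57467203e-03,  1.09845469e-04, -9.99998754e-01]]), 'ft_force': array([ 0.77286366,  0.13629245, -0.72812337]), 'ft_torque': array([-0.0009944 , -0.00358892, -0.03155172]), 'grip_width': 0.08557452125143646}
scene {'K': array([[399.79564529,   0.        , 280.15722048],
       [  0.        , 399.79564529, 210.01028944],
       [  0.        ,   0.        ,   1.        ]]), 'R': array([[ 0.60973375,  0.79246018,  0.01521864],
       [ 0.67931104, -0.51258943, -0.52515578],
       [-0.40836413, 
[... 265 characters left out ...]
968898, -0.99962588, -0.02557768],
       [-0.99111262, -0.00620642, -0.13288062],
       [ 0.13267216,  0.02663784, -0.99080196]]), 't': array([0.02174696, 0.54760401, 1.05565242])}
wrist {'K': array([[333.0629352 ,   0.        , 276.57618042],
       [  0.        , 333.0629352 , 208.88519551],
       [  0.        ,   0.        ,   1.        ]]), 'mount': array([[ 9.99999991e-01,  1.23614634e-04, -6.06263582e-05,
         4.86432671e-05],
       [-1.02362801e-04,  9.61998559e-01,  2.73054504e-01,
        -6.94468197e-02],
       [ 9.20760018e-05, -2.73054495e-01,  9.61998563e-01,
        -1.43626520e-01],
       [ 0.00000000e+00,  0.00000000e+00,  0.00000000e+00,
         1.00000000e+00]])}
```

View pics/scene0.png

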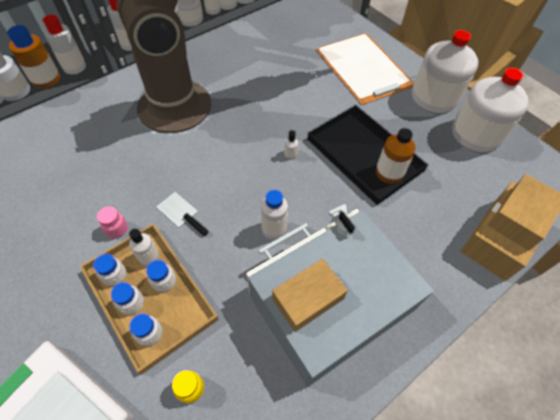

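View pics/top0.png

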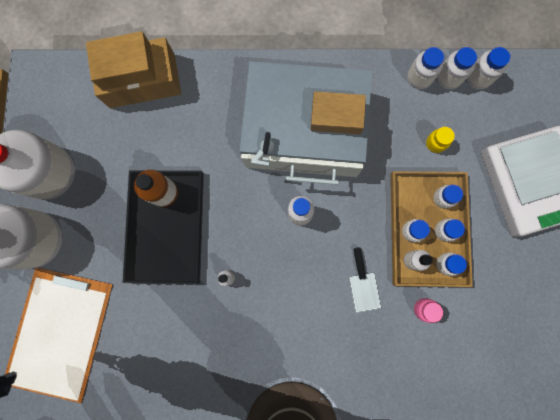

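View pics/wrist0.png

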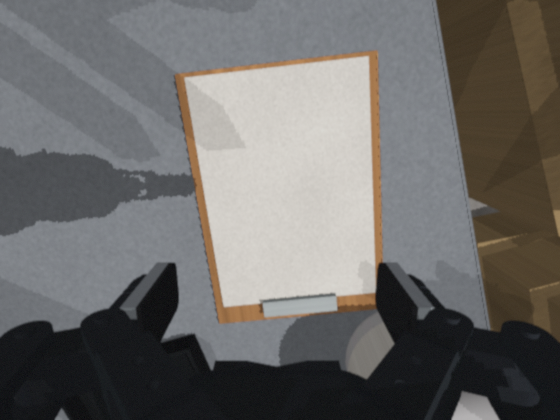

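```bash
cat > h.py <<'E'
import numpy as np, cv2
from station import ctrl
from scipy.spatial.transform import Rotation as Rn
def cam(n,st=None):
    c=ctrl.camera_params(n)
    if n=="wrist":
        T=np.eye(4);T[:3,:3]=st["ee_rot"];T[:3,3]=st["tcp_pos"]
        M=T@c["mount"]; return c["K"],M[:3,:3].T,-M[:3,:3].T@M[:3,3]
    return c["K"],c["R"],c["t"]
def ray(C,px,z):
    K,R,t=C
    o=-R.T@t; d=R.T@np.linalg.inv(K)@np.array([px[0],px[1],1.])
    return o+d*(z-o[2])/d[2]
def proj(C,X):
    K,R,t=C; p=K@(R@np.asarray(X,float)+t); return p[:2]/p[2]
def tri(C1,p1,C2,p2):
    A=[];b=[]
    for C,p in((C1,p1),(C2,p2)):
        K,R,t=C;o=-R.T@t;d=R.T@np.linalg.inv(K)@np.array([p[0],p[1],1.]);d/=np.linalg.norm(d)
        P=np.eye(3)-np.outer(d,d);A.append(P);b.append(P@o)
    return np.linalg.solve(sum(A),sum(b))
def blobs(im,mask,amin=20):
    n,l,s,c=cv2.connectedComponentsWithStats(mask.astype(np.uint8))
    return [(c[i].round(1).tolist(),int(s[i][4])) for i in range(1,n) if s[i][4]>=amin]
def blue(im):
    h=cv2.cvtColor(im,cv2.COLOR_BGR2HSV); return cv2.inRange(h,(108,150,60),(125,255,255))>0
# desired tool orientation: pointing down, tool x at world yaw a (deg)
def down(a):
    a=np.radians(a);x=np.array([np.cos(a),np.sin(a),0]);z=np.array([0,0,-1.]);return np.column_stack([x,np.cross(z,x),z])
def delta(p,a=None,Rt=None,base=None):
    """units shift/turn from current measured pose (or base=(pos,rot)) to p, yaw a"""
    if base is None:
        s=ctrl.state();p0,R0=s["tcp_pos"],s["ee_rot"]
    else:p0,R0=base
    if Rt is None: Rt=R0 if a is None else down(a)
    sh=R0.T@(np.asarray(p)-p0)/.8; w=Rn.from_matrix(R0.T@Rt).as_rotvec(degrees=True)/45
    return np.r_[sh,w].round(4)
E
python3 - <<'E'
from h import *
t=cv2.imread("pics/top0.png");s=cv2.imread("pics/scene0.png")
C=cam("top");S=cam("scene")
print("cam centres",-C[1].T@C[2],-S[1].T@S[2])
for nm,im,c in(("top",t,C),("scene",s,S)):
    for p,a in blobs(im,blue(im)): print(nm,p,a,ray(c,p,.075).round(3),ray(c,p,.15).round(3))
v=cv2.resize(t[50:230,230:480],None,fx=3.2,fy=3.2,interpolation=cv2.INTER_CUBIC)
cv2.imwrite("pics/topcrop.png",v)
v=cv2.resize(s[180:380,70:320],None,fx=3,fy=3,interpolation=cv2.INTER_CUBIC)
cv2.imwrite("pics/sccrop.png",v)
E
```

```text
cam centres [ 0.40247085 -0.00298282  1.11926468] [ 0.92398595 -0.31524642  0.8895229 ]
top [432.4, 57.6] 355 [ 0.928 -0.352  0.075] [ 0.891 -0.327  0.15 ]
top [465.3, 57.6] 362 [ 0.928 -0.435  0.075] [ 0.89  -0.404  0.15 ]
top [498.1, 57.7] 373 [ 0.928 -0.517  0.075] [ 0.89 -0.48  0.15]
top [452.4, 193.8] 289 [ 0.577 -0.387  0.075] [ 0.564 -0.36   0.15 ]
top [301.1, 206.3] 221 [ 0.544 -0.019  0.075] [ 0.533 -0.017  0.15 ]
top [419.3, 229.1] 283 [ 0.49  -0.304  0.075] [ 0.483 -0.283  0.15 ]
top [453.9, 228.6] 296 [ 0.492 -0.387  0.075] [ 0.485 -0.36   0.15 ]
top [455.9, 263.8] 311 [ 0.407 -0.388  0.075] [ 0.407 -0.361  0.15 ]
scene [19.8, 35.5] 352 [-0.497 -0.266  0.075] [-0.366 -0.27   0.15 ]
scene [273.7, 198.5] 226 [0.497 0.009 0.075] [ 0.537 -0.021  0.15 ]
scene [104.4, 264.0] 332 [ 0.411 -0.392  0.075] [ 0.458 -0.385  0.15 ]
scene [156.7, 270.2] 318 [ 0.493 -0.308  0.075] [ 0.533 -0.308  0.15 ]
scene [122.1, 293.1] 354 [ 0.495 -0.391  0.075] [ 0.535 -0.384  0.15 ]
scene [141.1, 325.2] 392 [ 0.581 -0.39   0.075] [ 0.612 -0.383  0.15 ]
```

View pics/topcrop.png

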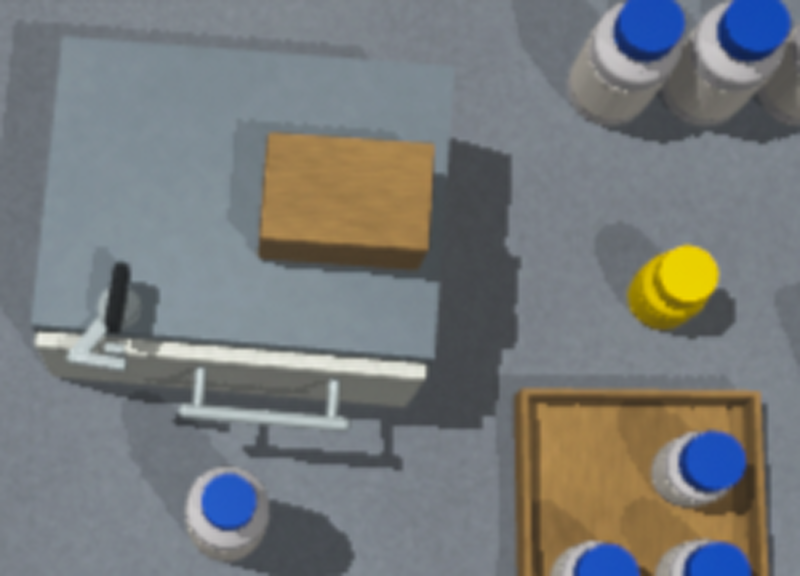

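View pics/sccrop.png

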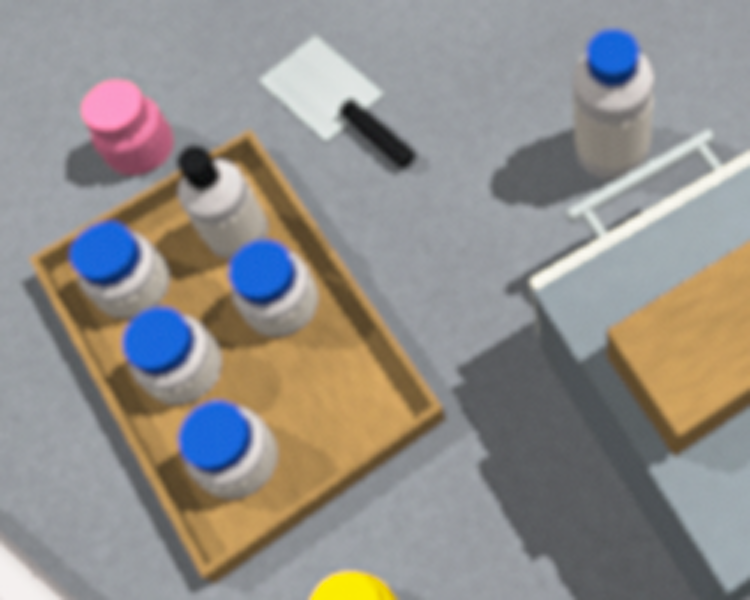

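```bash
python3 - <<'E'
from h import *
C=cam("top")
f=lambda x,y:(230+x/3.2-.3,50+y/3.2-.3)
for n,p,z in[("hL",(180,411),.098),("hR",(346,424),.098),("FL",(35,325),.125),("FR",(435,357),.125),("BL",(63,37),.125),("BR",(455,65),.125)]:
    print(n,ray(C,f(*p),z).round(4))
t=cv2.imread("pics/top0.png")
m=(t.max(2)<60); 
sub=np.zeros_like(m);sub[125:170,250:285]=1
print(blobs(t,m&sub,5))
for p,a in blobs(t,m&sub,5): print(ray(C,p,.155).round(4))
# trays
E
```

```text
hL [0.6091 0.0187 0.098 ]
hR [ 0.5997 -0.1065  0.098 ]
FL [0.6684 0.1268 0.125 ]
FR [ 0.645  -0.1695  0.125 ]
BL [0.8951 0.1104 0.125 ]
BR [ 0.8718 -0.1882  0.125 ]
[([266.2, 143.2], 92)]
[0.6797 0.0639 0.155 ]
```

```bash
python3 - <<'E'
from h import *
C=cam("top")
t=cv2.imread("pics/top0.png")
v=cv2.resize(t[160:320,110:260],None,fx=3.5,fy=3.5,interpolation=cv2.INTER_CUBIC);cv2.imwrite("pics/spill.png",v)
v=cv2.resize(t[160:320,370:500],None,fx=3.5,fy=3.5,interpolation=cv2.INTER_CUBIC);cv2.imwrite("pics/cart.png",v)
m=(t.max(2)<45);sub=np.zeros_like(m);sub[165:290,115:210]=1
cs,_=cv2.findContours((m&sub).astype(np.uint8),0,2);c=max(cs,key=cv2.contourArea)
print(cv2.minAreaRect(c)); 
for p in cv2.boxPoints(cv2.minAreaRect(c)): print(p,ray(C,p,.03).round(3))
h=cv2.cvtColor(t,cv2.COLOR_BGR2HSV); m=(cv2.inRange(h,(8,70,30),(25,255,255))>0);sub[:]=0;sub[165:295,380:485]=1
cs,_=cv2.findContours((m&sub).astype(np.uint8),0,2);c=max(cs,key=cv2.contourArea)
for p in cv2.boxPoints(cv2.minAreaRect(c)): print(p,ray(C,p,.03).round(3))
E
```

```text
((163.24676513671875, 226.72019958496094), (75.71920776367188, 111.9356918334961), 1.9414864778518677)
[123.51276 281.37326] [0.356 0.428 0.03 ]
[127.30502 169.50185] [0.644 0.435 0.03 ]
[202.98077 172.06714] [0.638 0.236 0.03 ]
[199.1885  283.93854] [0.351 0.236 0.03 ]
[390.2555  171.04993] [ 0.643 -0.248  0.03 ]
[470.0291  169.59949] [ 0.647 -0.451  0.03 ]
[472.14545 285.99738] [ 0.354 -0.442  0.03 ]
[392.37183 287.4478 ] [ 0.348 -0.246  0.03 ]
```

View pics/spill.png

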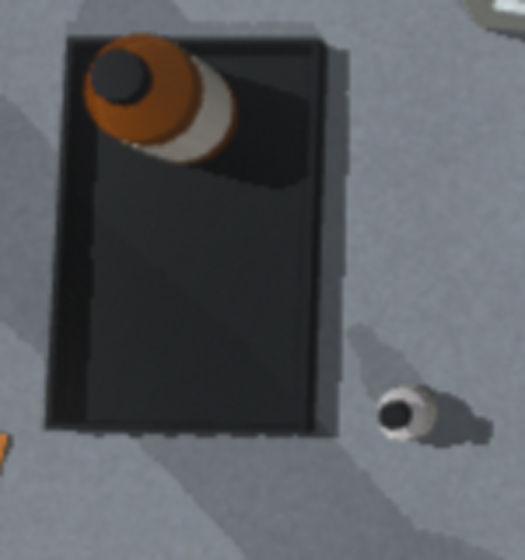

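View pics/cart.png

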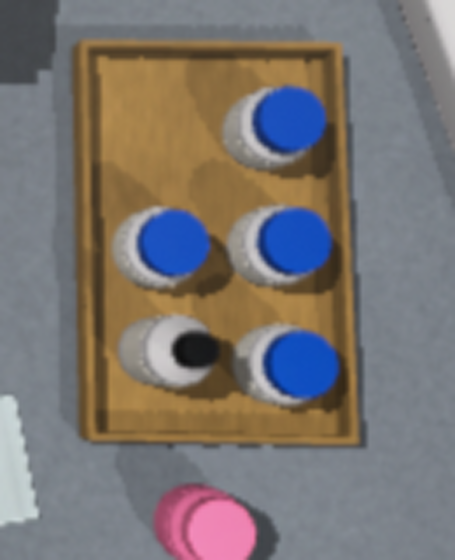

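```bash
python3 - <<'E'
from h import *
s=cv2.imread("pics/scene0.png")
v=cv2.resize(s[180:270,220:370],None,fx=5,fy=5,interpolation=cv2.INTER_CUBIC)
C=cam("scene")
for z in (0,.05,.09,.1,.11,.128,.15):
    p=proj(C,(.535,-.019,z)); print(z,p,(p-[220,180])*5)
    cv2.circle(v,tuple(int(a) for a in (p-[220,180])*5),3,(0,0,255),-1)
cv2.imwrite("pics/bot.png",v)
print(delta((.535,-.019,.23),90))
E
```

```text
0 [273.86560697 230.14242757] [269.32803487 250.71213784]
0.05 [273.90324489 220.21419482] [269.51622447 201.07097408]
0.09 [273.9358159  211.62252575] [269.6790795  158.11262875]
0.1 [273.94433173 209.37619723] [269.72165865 146.88098617]
0.11 [273.95300507 207.08831992] [269.76502535 135.44159962]
0.128 [273.9690282  202.86169594] [269.84514098 114.30847971]
0.15 [273.9893643  197.49738213] [269.94682152  87.48691067]
[-6.008e-01  6.445e-01  1.600e-03 -2.000e-04  1.600e-03 -3.919e-01]
```

View pics/bot.png

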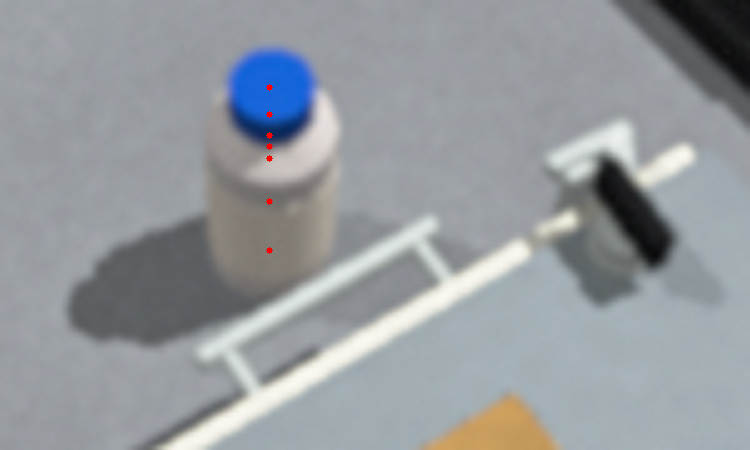

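move_arm(increments=[[-0.6,0.645,0.01,0,0,-0.39,1],[-0.6,0.645,0.01,0,0,-0.39,1],[-0.6,0.645,0.01,0,0,-0.39,1],[-0.6,0.645,0.01,0,0,-0.39,1],[-0.6,0.645,0.01,0,0,-0.39,1],[-0.6,0.645,0.01,0,0,-0.39,1],[-0.6,0.645,0.01,0,0,-0.39,1],[-0.6,0.645,0.01,0,0,-0.39,1],[-0.6,0.645,0.01,0,0,-0.39,1],[-0.6,0.645,0.01,0,0,-0.39,1],[-0.6,0.645,0.01,0,0,-0.39,1],[-0.6,0.645,0.01,0,0,-0.39,1]], newtons=40)

```text
clock: 1.65
tcp_pos: [0.5366, -0.0226, 0.2231]
ee_rot: [[0.007, 1.0, 0.0], [1.0, -0.007, -0.002], [-0.002, 0.0, -1.0]]
ft_force: [-0.1, 0.9, 0.3]
grip_width: 0.0857
```

```bash
cat > look.py <<'E'
import sys
from h import *
st=ctrl.state();im=ctrl.snapshot("wrist");cv2.imwrite(f"pics/{sys.argv[1]}.png",im)
z=float(sys.argv[2]);C=cam("wrist",st)
print(st["clock"],st["tcp_pos"].round(4),np.degrees(np.arctan2(st["ee_rot"][1,0],st["ee_rot"][0,0])).round(2),st["grip_width"].round(4))
for p,a in blobs(im,blue(im),100): print(p,a,ray(C,p,z).round(4))
E
python3 look.py w1 .15; python3 -c "
from h import *;print(delta((.535,-.019,.124),90))"
```

```text
[ 0.0047 -0.0024  0.1238  0.0004  0.0024 -0.0086]Traceback (most recent call last):
  File "look.py", line 5, in <module>
    print(st["clock"],st["tcp_pos"].round(4),np.degrees(np.arctan2(st["ee_rot"][1,0],st["ee_rot"][0,0])).round(2),st["grip_width"].round(4))
                                                                                                                  ^^^^^^^^^^^^^^^^^^^^^^
AttributeError: 'float' object has no attribute 'round'
```

View pics/w1.png

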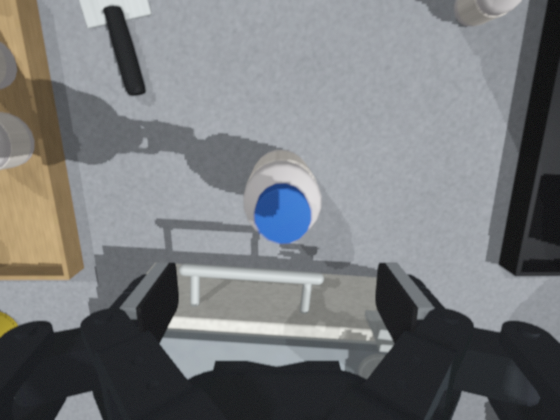

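```bash
sed -i 's/st\["grip_width"\].round(4)/round(st["grip_width"],4)/' look.py; python3 look.py w2 .148
```

```text
1.7 [ 0.5368 -0.0226  0.223 ] 89.61 0.0856
[279.8, 213.4] 1601 [ 0.5327 -0.0204  0.148 ]
```

move_arm(increments=[[0.003,-0.003,0.05,0,0,0,1],[0.003,-0.003,0.1,0,0,0,1],[0.003,-0.003,0.124,0,0,0,1],[0.003,-0.003,0.124,0,0,0,1],[0.003,-0.003,0.124,0,0,0,-1],[0.003,-0.003,0.124,0,0,0,-1],[0.003,-0.003,0.124,0,0,0,-1],[0.003,-0.003,0.124,0,0,0,-1],[0.003,-0.003,0.124,0,0,0,-1],[0.003,-0.003,0.124,0,0,0,-1]], newtons=50)

```text
clock: 3.0
tcp_pos: [0.5342, -0.0159, 0.1253]
ee_rot: [[0.002, 1.0, 0.002], [1.0, -0.002, 0.0], [0.0, 0.002, -1.0]]
ft_force: [-0.8, 0.0, 6.8]
grip_width: 0.0386
```

```bash
python3 look.py w3 .148
```

```text
3.0 [ 0.5342 -0.0159  0.1253] 89.89 0.0386
[276.1, 284.1] 7720 [ 0.5305 -0.0159  0.148 ]
```

View pics/w3.png

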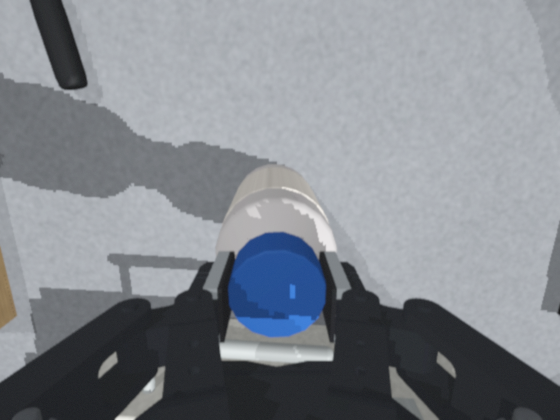

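move_arm(increments=[[0,0,-0.04,0,0,0,-1],[0,0,-0.1,0,0,0,-1],[0,0,-0.14,0,0,0,-1],[0.04,-0.01,-0.14,0,0,0,-1],[0.1,-0.03,-0.14,0,0,0,-1],[0.17,-0.05,-0.14,0,0,0,-1],[0.24,-0.07,-0.14,0,0,0,-1],[0.31,-0.09,-0.14,0,0,0,-1],[0.37,-0.11,-0.14,0,0,0,-1],[0.42,-0.125,-0.14,0,0,0,-1],[0.439,-0.13,-0.14,0,0,0,-1],[0.439,-0.13,-0.14,0,0,0,-1]])

```text
clock: 4.55
tcp_pos: [0.4292, 0.3359, 0.2356]
ee_rot: [[-0.0, 1.0, -0.001], [1.0, 0.0, -0.001], [-0.001, -0.001, -1.0]]
ft_force: [-0.3, -0.5, -4.6]
grip_width: 0.039
```

```bash
python3 look.py w4 .25;python3 - <<'E'
from h import *
im=ctrl.snapshot("top");cv2.imwrite("pics/t4.png",im)
E
```

```text
4.55 [0.4292 0.3359 0.2356] 90.01 0.039
[276.3, 285.4] 8026 [0.4308 0.3359 0.25  ]
```

View pics/w4.png

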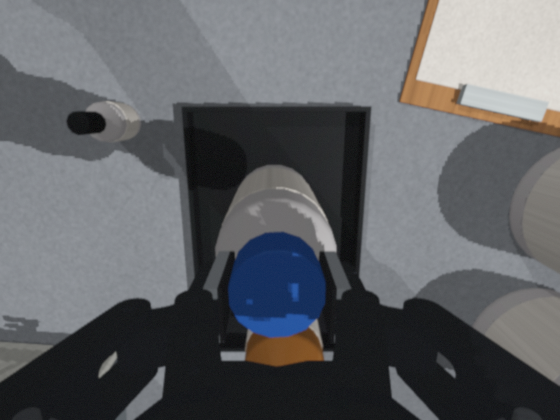

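View pics/t4.png

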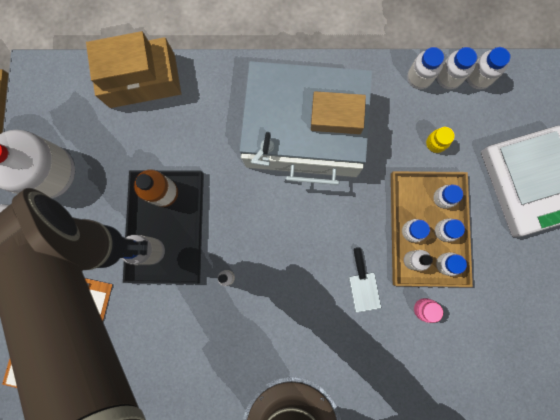

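move_arm(increments=[[0,0,0.04,0,0,0,-1],[0,0,0.09,0,0,0,-1],[0,0,0.115,0,0,0,-1],[0,0,0.125,0,0,0,-1],[0,0,0.13,0,0,0,-1],[0,0,0.13,0,0,0,-1]])

```text
clock: 5.4
tcp_pos: [0.4304, 0.3355, 0.1327]
ee_rot: [[0.002, 1.0, 0.001], [1.0, -0.002, 0.001], [0.001, 0.001, -1.0]]
ft_force: [-0.2, -0.4, -3.9]
grip_width: 0.0384
```

move_arm(increments=[[0,0,0.003,0,0,0,-1],[0,0,0.004,0,0,0,-1]])

```text
clock: 5.65
tcp_pos: [0.4308, 0.336, 0.1303]
ee_rot: [[0.002, 1.0, 0.002], [1.0, -0.002, 0.002], [0.002, 0.002, -1.0]]
ft_force: [-0.5, -2.4, 10.0]
grip_width: 0.0385
```

move_arm(increments=[[0,0,0,0,0,0,0.6],[0,0,0,0,0,0,0.6],[0,0,-0.02,0,0,0,0.6],[0,0,-0.09,0,0,0,0.6],[0,0,-0.15,0,0,0,0.6],[-0.05,0.04,-0.15,0,0,0.09,0.1],[-0.1,0.09,-0.15,0,0,0.09,0.1],[-0.16,0.14,-0.15,0,0,0.09,0.1],[-0.22,0.2,-0.15,0,0,0.09,0.1],[-0.28,0.25,-0.15,0,0,0.09,0.1],[-0.33,0.3,-0.15,0,0,0.09,0.1],[-0.341,0.311,-0.15,0,0,0.09,0.1]])

```text
clock: 7.15
tcp_pos: [0.6802, 0.0571, 0.2496]
ee_rot: [[0.078, 0.997, 0.001], [0.997, -0.078, -0.003], [-0.002, 0.001, -1.0]]
ft_force: [-0.7, 0.6, -0.1]
grip_width: 0.0471
```

```bash
python3 look.py w5 .15;python3 - <<'E'
from h import *
im=ctrl.snapshot("top");cv2.imwrite("pics/t5.png",im)
C=cam("top")
t=cv2.imread("pics/top0.png")
f=lambda x,y:(230+x/3.2-.3,50+y/3.2-.3)
for p in((268,135),(262,240),(432,145),(428,250)):print(ray(C,f(*p),.175).round(3))
print(blobs(im,blue(im)))
print(delta((.680,.063,.145),85.7))
E
```

```text
7.15 [0.6802 0.0571 0.2496] 85.52 0.0471
[ 0.796 -0.044  0.175]
[ 0.717 -0.04   0.175]
[ 0.788 -0.161  0.175]
[ 0.71  -0.157  0.175]
[([465.3, 57.7], 357), ([498.1, 57.7], 370), ([432.5, 57.6], 351), ([452.4, 193.9], 284), ([419.2, 228.9], 285), ([453.9, 228.6], 297), ([145.6, 249.9], 264), ([455.9, 263.8], 308)]
[0.0029 0.0013 0.1303 0.0003 0.0005 0.0002]
```

View pics/w5.png

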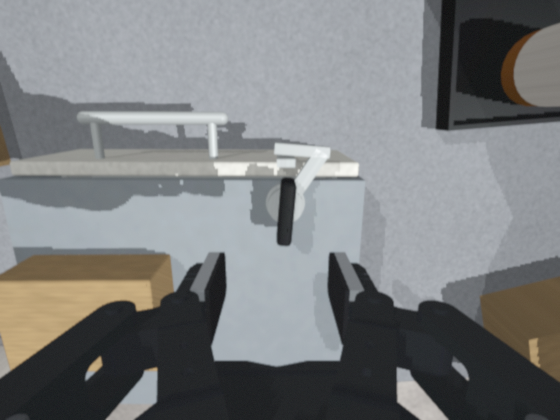

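View pics/t5.png

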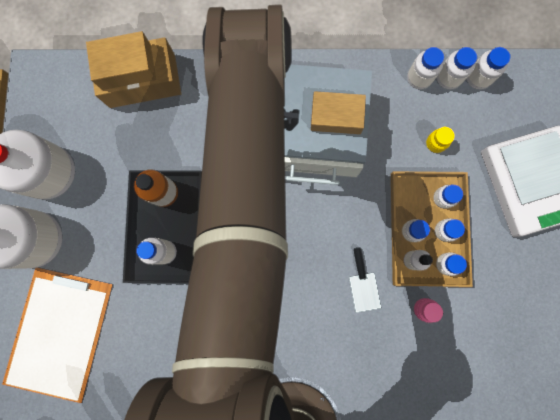

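```bash
python3 - <<'E'
from h import *
st=ctrl.state();C=cam("wrist",st);im=cv2.imread("pics/w5.png")
for p in((288,180),(286,243)):print(ray(C,p,.166).round(4))
m=(im.max(2)<50);sub=np.zeros_like(m);sub[170:250,265:305]=1
for p,a in blobs(im,m&sub):print(p,a,ray(C,p,.16).round(4))
E
```

```text
[0.6537 0.0706 0.166 ]
[0.7001 0.0661 0.166 ]
[283.2, 206.6] 441 [0.6741 0.066  0.16  ]
```

move_arm(increments=[[0.008,-0.003,0.05,0,0,0,0],[0.008,-0.003,0.05,0,0,0,0],[0.008,-0.003,0.05,0,0,0,0],[0.008,-0.003,0.05,0,0,0,0]])

```text
clock: 7.75
tcp_pos: [0.6769, 0.0694, 0.2109]
ee_rot: [[0.072, 0.997, 0.002], [0.997, -0.072, 0.001], [0.001, 0.002, -1.0]]
ft_force: [-0.5, 0.1, -0.4]
grip_width: 0.0423
```

```bash
python3 look.py w6 .15;python3 - <<'E'
from h import *
st=ctrl.state();C=cam("wrist",st);im=cv2.imread("pics/w6.png")
m=(im.max(2)<50);sub=np.zeros_like(m);sub[170:290,255:315]=1
for p,a in blobs(im,m&sub):print(p,a,ray(C,p,.16).round(4))
E
```

```text
7.75 [0.6769 0.0694 0.2109] 85.89 0.0423
[267.6, 229.3] 1004 [0.6754 0.0639 0.16  ]
```

View pics/w6.png

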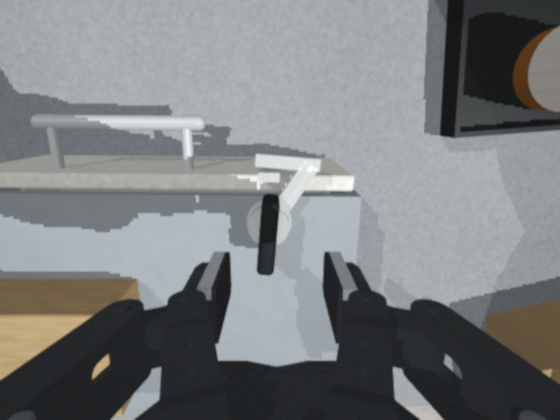

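move_arm(increments=[[-0.006,0.001,0.03,0,0,0,0],[-0.006,0.001,0.06,0,0,0,0],[-0.006,0.001,0.08,0,0,0,0],[-0.006,0.001,0.08,0,0,0,0],[-0.006,0.001,0.08,0,0,0,-1],[-0.006,0.001,0.08,0,0,0,-1],[-0.006,0.001,0.08,0,0,0,-1],[-0.006,0.001,0.08,0,0,0,-1]], newtons=30)

```text
clock: 8.8
tcp_pos: [0.6778, 0.0638, 0.1462]
ee_rot: [[0.072, 0.997, 0.003], [0.997, -0.072, 0.0], [0.0, 0.003, -1.0]]
ft_force: [0.5, -2.3, 7.2]
grip_width: 0.0105
```

move_arm(increments=[[0,0,0,0,0,0.2,-1],[0,0,0,0,0,0.4,-1],[0,0,0,0,0,0.6,-1],[0,0,0,0,0,0.8,-1],[0,0,0,0,0,1.0,-1],[0,0,0,0,0,1.0,-1]])

```text
clock: 9.55
tcp_pos: [0.6787, 0.0657, 0.1462]
ee_rot: [[0.757, 0.654, 0.005], [0.654, -0.757, 0.001], [0.004, 0.002, -1.0]]
ft_force: [4.7, 2.4, 3.4]
grip_width: 0.01
```

move_arm(increments=[[0,0,0,0,0,0.2,-1],[0,0,0,0,0,0.4,-1],[0,0,0,0,0,0.6,-1],[0,0,0,0,0,0.8,-1],[0,0,0,0,0,1.0,-1],[0,0,0,0,0,1.0,-1],[0,0,0,0,0,1.0,-1]])

```text
clock: 10.42
tcp_pos: [0.6807, 0.0665, 0.1462]
ee_rot: [[0.998, -0.07, 0.009], [-0.07, -0.998, 0.002], [0.009, -0.002, -1.0]]
ft_force: [12.8, 3.3, -1.8]
grip_width: 0.0103
```

move_arm(increments=[[0,0,0,0,0,0,0],[0,0,0,0,0,0,0],[0,0,-0.03,0,0,0,0],[0,0,-0.092,0,0,0,0],[-0.04,0.072,-0.092,0,0,0,-0.3],[-0.08,0.144,-0.092,0,0,0,-0.3],[-0.08,0.144,-0.092,0,0,0,-0.3],[-0.08,0.144,-0.092,0,0,0,-0.3],[-0.08,0.144,-0.092,0,0,0,-0.3]])

```text
clock: 11.55
tcp_pos: [0.6051, -0.0444, 0.2181]
ee_rot: [[0.998, -0.07, -0.0], [-0.07, -0.998, 0.001], [-0.0, -0.0, -1.0]]
ft_force: [-0.4, -0.7, 0.1]
grip_width: 0.0303
```

```bash
python3 look.py w7 .15
```

```text
11.55 [ 0.6051 -0.0444  0.2181] -4.01 0.0303
```

View pics/w7.png

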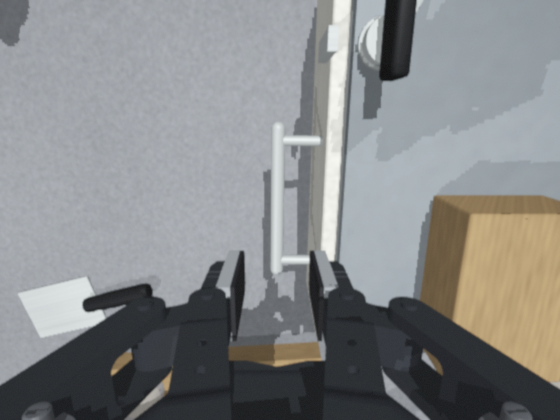

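```bash
python3 - <<'E'
from h import *
st=ctrl.state();C=cam("wrist",st)
for p in((278,125),(277.5,272),(278,198)):print(ray(C,p,.096).round(4))
print(delta((.606,-.046,.078),-4.3))
E
```

```text
[0.6103 0.0168 0.096 ]
[ 0.6013 -0.1079  0.096 ]
[ 0.6063 -0.0413  0.096 ]
[ 0.0013  0.0019  0.175  -0.0002  0.0007  0.0067]
```

move_arm(increments=[[0.001,0.001,0.06,0,0,0,-0.3],[0.001,0.001,0.12,0,0,0,-0.3],[0.001,0.001,0.16,0,0,0,-0.3],[0.001,0.001,0.175,0,0,0,-0.3],[0.001,0.001,0.175,0,0,0,-0.3],[0.001,0.001,0.175,0,0,0,-1],[0.001,0.001,0.175,0,0,0,-1],[0.001,0.001,0.175,0,0,0,-1],[0.001,0.001,0.175,0,0,0,-1]])

```text
clock: 12.72
tcp_pos: [0.6063, -0.047, 0.0798]
ee_rot: [[0.997, -0.072, 0.002], [-0.072, -0.997, 0.0], [0.002, -0.001, -1.0]]
ft_force: [0.3, 0.3, 6.9]
grip_width: 0.0096
```

move_arm(increments=[[-0.02,0,0,0,0,0,-1],[-0.06,0,0,0,0,0,-1],[-0.1,0,0,0,0,0,-1],[-0.14,0,0,0,0,0,-1],[-0.18,0,0,0,0,0,-1],[-0.2,0,0,0,0,0,-1],[-0.207,0,0,0,0,0,-1],[-0.207,0,0,0,0,0,-1]])

```text
clock: 13.72
tcp_pos: [0.441, -0.0335, 0.0797]
ee_rot: [[0.997, -0.071, 0.002], [-0.071, -0.997, 0.003], [0.002, -0.003, -1.0]]
ft_force: [-1.0, 5.2, 10.9]
grip_width: 0.0099
```

move_arm(increments=[[0,0,0,0,0,0,-0.4],[0,0,0,0,0,0,-0.4],[0,0,-0.05,0,0,0,-0.4],[0,0,-0.12,0,0,0,-0.4],[0.01,0.04,-0.15,0,0,0,0.2],[0.03,0.1,-0.15,0,0,0,0.6],[0.04,0.17,-0.15,0,0,0,0.6],[0.06,0.24,-0.15,0,0,0,0.6],[0.08,0.3,-0.15,0,0,0,0.6],[0.087,0.336,-0.15,0,0,0,0.6],[0.087,0.336,-0.15,0,0,0,0.6],[0.087,0.336,-0.15,0,0,0,0.6]])

```text
clock: 15.22
tcp_pos: [0.4898, -0.3076, 0.198]
ee_rot: [[0.997, -0.072, -0.001], [-0.072, -0.997, 0.001], [-0.001, -0.001, -1.0]]
ft_force: [-0.0, 0.8, 0.0]
grip_width: 0.0681
```

```bash
cat > look2.py <<'E'
import sys
from h import *
n=sys.argv[1]
st=ctrl.state();im=ctrl.snapshot("wrist");t=ctrl.snapshot("top");s=ctrl.snapshot("scene")
cv2.imwrite(f"pics/w{n}.png",im);cv2.imwrite(f"pics/t{n}.png",t);cv2.imwrite(f"pics/s{n}.png",s)
print(round(st["clock"],2),st["tcp_pos"].round(4),np.degrees(np.arctan2(st["ee_rot"][1,0],st["ee_rot"][0,0])).round(2),round(st["grip_width"],4))
for nm,i,C in(("wrist",im,cam("wrist",st)),("top",t,cam("top")),("scene",s,cam("scene"))):
    for p,a in blobs(i,blue(i),60):
        print(nm,p,a,"z.075",ray(C,p,.073).round(3)[:2],"z.088",ray(C,p,.086).round(3)[:2])
if len(sys.argv)>2: print(delta([float(v) for v in sys.argv[2:5]],-4.3))
E
python3 look2.py 8 .491 -.306 .05
```

```text
15.22 [ 0.4898 -0.3076  0.198 ] -4.14 0.0681
wrist [277.8, 199.7] 1425 z.075 [ 0.491 -0.307] z.088 [ 0.491 -0.303]
wrist [392.2, 268.4] 384 z.075 [ 0.587 -0.376] z.088 [ 0.582 -0.37 ]
wrist [287.0, 287.1] 1749 z.075 [ 0.493 -0.388] z.088 [ 0.493 -0.381]
wrist [207.1, 294.8] 797 z.075 [ 0.421 -0.39 ] z.088 [ 0.424 -0.383]
top [432.5, 57.6] 354 z.075 [ 0.929 -0.353] z.088 [ 0.923 -0.348]
top [465.3, 57.6] 362 z.075 [ 0.929 -0.435] z.088 [ 0.923 -0.43 ]
top [498.2, 57.6] 370 z.075 [ 0.929 -0.518] z.088 [ 0.922 -0.512]
top [419.3, 229.1] 283 z.075 [ 0.49  -0.305] z.088 [ 0.489 -0.301]
top [145.6, 249.9] 264 z.075 [0.434 0.361] z.088 [0.433 0.357]
scene [356.7, 104.0] 134 z.075 [0.38  0.397] z.088 [0.389 0.386]
scene [104.6, 264.2] 320 z.075 [ 0.411 -0.392] z.088 [ 0.419 -0.39 ]
scene [156.9, 270.4] 291 z.075 [ 0.493 -0.308] z.088 [ 0.5   -0.308]
scene [122.1, 293.2] 336 z.075 [ 0.495 -0.391] z.088 [ 0.501 -0.39 ]
scene [141.2, 325.4] 373 z.075 [ 0.58 -0.39] z.088 [ 0.586 -0.389]
[ 6.000e-04 -9.000e-04  1.855e-01 -1.100e-03  1.000e-04  5.800e-03]
```

View pics/w8.png

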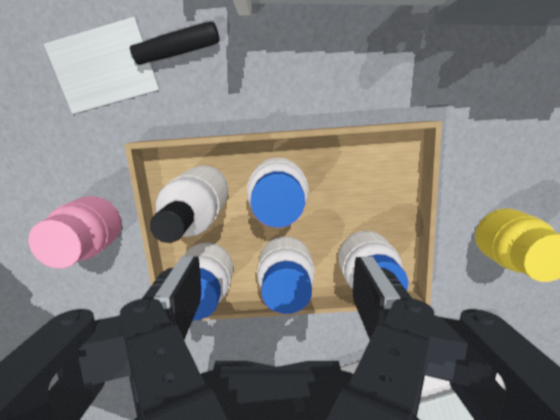

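View pics/t8.png

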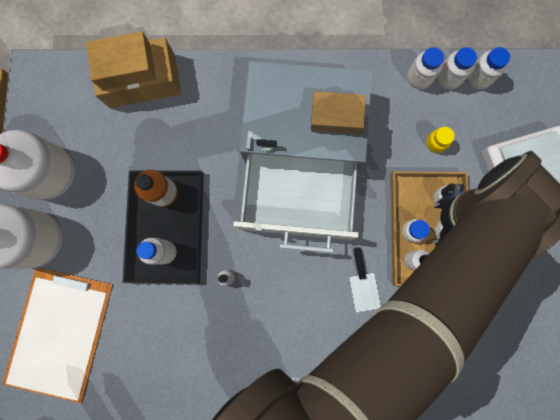

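move_arm(increments=[[0.001,-0.001,0.06,0,0,0,0.6],[0.001,-0.001,0.12,0,0,0,0.6],[0.001,-0.001,0.17,0,0,0,0.6],[0.001,-0.001,0.185,0,0,0,0.6],[0.001,-0.001,0.185,0,0,0,-1],[0.001,-0.001,0.185,0,0,0,-1],[0.001,-0.001,0.185,0,0,0,-1],[0.001,-0.001,0.185,0,0,0,-1],[0.001,-0.001,0.185,0,0,0,-1]], newtons=40)

```text
clock: 16.5
tcp_pos: [0.4914, -0.3076, 0.0513]
ee_rot: [[0.997, -0.072, 0.001], [-0.072, -0.997, -0.0], [0.001, 0.0, -1.0]]
ft_force: [-1.0, 1.2, 7.6]
grip_width: 0.0449
```

move_arm(increments=[[0,0,-0.05,0,0,0,-1],[0,0,-0.12,0,0,0,-1],[0.005,-0.04,-0.165,0,0,0,-1],[0.012,-0.1,-0.165,0,0,0,-1],[0.02,-0.17,-0.165,0,0,0,-1],[0.03,-0.24,-0.165,0,0,0,-1],[0.04,-0.31,-0.165,0,0,0,-1],[0.05,-0.38,-0.165,0,0,0,-1],[0.06,-0.44,-0.165,0,0,0,-1],[0.066,-0.485,-0.165,0,0,0,-1],[0.066,-0.497,-0.165,0,0,0,-1],[0.066,-0.497,-0.165,0,0,0,-1]])

```text
clock: 18.0
tcp_pos: [0.572, 0.0854, 0.1822]
ee_rot: [[0.997, -0.071, -0.001], [-0.071, -0.997, -0.001], [-0.001, 0.001, -1.0]]
ft_force: [-0.4, -1.0, -2.8]
grip_width: 0.0445
```

```bash
python3 look2.py 9 .573 .085 .0645
```

```text
18.0 [0.572  0.0854 0.1822] -4.09 0.0445
wrist [276.4, 283.2] 9134 z.075 [0.567 0.018] z.088 [0.567 0.025]
top [465.3, 57.6] 360 z.075 [ 0.929 -0.435] z.088 [ 0.923 -0.43 ]
top [498.1, 57.6] 371 z.075 [ 0.929 -0.518] z.088 [ 0.922 -0.512]
top [432.5, 57.6] 352 z.075 [ 0.929 -0.353] z.088 [ 0.923 -0.348]
top [452.4, 193.9] 283 z.075 [ 0.577 -0.388] z.088 [ 0.575 -0.383]
top [453.9, 228.6] 295 z.075 [ 0.492 -0.388] z.088 [ 0.491 -0.383]
top [144.8, 249.8] 239 z.075 [0.434 0.363] z.088 [0.434 0.359]
top [455.9, 263.8] 308 z.075 [ 0.407 -0.389] z.088 [ 0.407 -0.384]
scene [19.8, 35.5] 353 z.075 [-0.501 -0.266] z.088 [-0.478 -0.267]
scene [360.0, 103.8] 68 z.075 [0.386 0.405] z.088 [0.394 0.394]
scene [319.6, 171.6] 220 z.075 [0.501 0.153] z.088 [0.508 0.145]
scene [104.6, 264.4] 285 z.075 [ 0.411 -0.392] z.088 [ 0.419 -0.391]
scene [122.0, 293.5] 295 z.075 [ 0.495 -0.391] z.088 [ 0.502 -0.39 ]
scene [141.5, 325.6] 342 z.075 [ 0.581 -0.39 ] z.088 [ 0.586 -0.389]
[ 8.000e-04 -2.000e-03  1.477e-01  5.000e-04 -1.000e-04  6.000e-04]
```

View pics/w9.png

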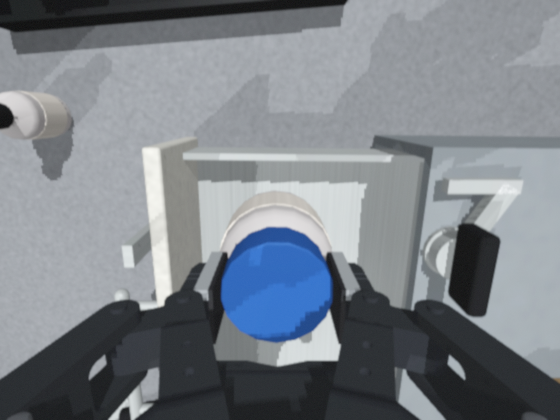

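move_arm(increments=[[0,0.005,0.04,0,0,0,-1],[0,0.005,0.09,0,0,0,-1],[0,0.005,0.125,0,0,0,-1],[0,0.005,0.14,0,0,0,-1],[0,0.005,0.147,0,0,0,-1],[0,0.005,0.147,0,0,0,-1]])

```text
clock: 18.9
tcp_pos: [0.5726, 0.081, 0.0655]
ee_rot: [[0.997, -0.073, 0.001], [-0.073, -0.997, 0.0], [0.001, -0.0, -1.0]]
ft_force: [0.2, 0.6, -2.5]
grip_width: 0.0446
```

move_arm(increments=[[0,0,0.0025,0,0,0,-1],[0,0,0.0025,0,0,0,0.4],[0,0,0.0025,0,0,0,0.4],[0,0,0.0,0,0,0,0.4],[0,0,-0.06,0,0,0,0.4],[0,0,-0.13,0,0,0,0.4],[-0.005,0.06,-0.165,0,0,0,0.6],[-0.01,0.13,-0.165,0,0,0,0.6],[-0.02,0.2,-0.165,0,0,0,0.6],[-0.03,0.27,-0.165,0,0,0,0.6]])

```text
clock: 20.15
tcp_pos: [0.5321, -0.1339, 0.1973]
ee_rot: [[0.997, -0.072, 0.001], [-0.072, -0.997, 0.0], [0.001, -0.0, -1.0]]
ft_force: [0.1, -0.1, -0.1]
grip_width: 0.0679
```

```bash
python3 look2.py 10 .493 -.389 .2
```

```text
20.15 [ 0.5321 -0.1339  0.1973] -4.11 0.0679
top [465.3, 57.6] 358 z.075 [ 0.929 -0.435] z.088 [ 0.923 -0.43 ]
top [498.1, 57.6] 371 z.075 [ 0.929 -0.518] z.088 [ 0.922 -0.512]
top [432.5, 57.6] 351 z.075 [ 0.929 -0.353] z.088 [ 0.923 -0.348]
top [260.2, 193.6] 258 z.075 [0.575 0.083] z.088 [0.573 0.081]
top [452.4, 193.8] 287 z.075 [ 0.577 -0.388] z.088 [ 0.575 -0.383]
top [453.7, 228.8] 286 z.075 [ 0.491 -0.388] z.088 [ 0.49  -0.383]
top [145.6, 250.0] 263 z.075 [0.434 0.361] z.088 [0.433 0.357]
top [455.5, 263.6] 303 z.075 [ 0.408 -0.388] z.088 [ 0.408 -0.383]
scene [19.8, 35.5] 356 z.075 [-0.501 -0.266] z.088 [-0.478 -0.267]
scene [356.6, 104.2] 128 z.075 [0.381 0.396] z.088 [0.39  0.385]
scene [316.0, 202.7] 160 z.075 [0.568 0.084] z.088 [0.574 0.078]
scene [104.7, 264.2] 332 z.075 [ 0.411 -0.391] z.088 [ 0.419 -0.39 ]
scene [122.3, 293.1] 353 z.075 [ 0.495 -0.39 ] z.088 [ 0.501 -0.389]
scene [141.8, 325.7] 299 z.075 [ 0.582 -0.39 ] z.088 [ 0.587 -0.389]
[-0.023   0.3189 -0.0029  0.0007 -0.0011 -0.0049]
```

View pics/w10.png

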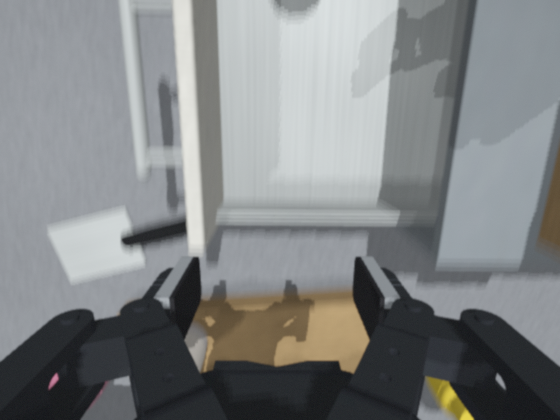

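View pics/s10.png

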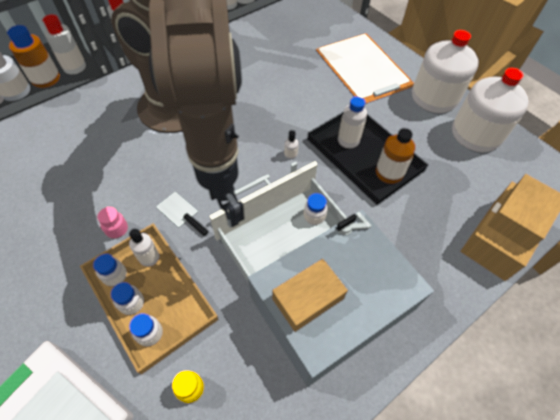

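move_arm(increments=[[-0.005,0.06,0,0,0,0,0.6],[-0.01,0.13,0,0,0,0,0.6],[-0.015,0.2,0,0,0,0,0.6],[-0.02,0.27,0,0,0,0,0.6],[-0.023,0.319,0,0,0,0,0.6],[-0.023,0.319,0.01,0,0,0,0.6]])

```text
clock: 21.05
tcp_pos: [0.4951, -0.3884, 0.1892]
ee_rot: [[0.997, -0.076, 0.0], [-0.076, -0.997, -0.002], [0.001, 0.002, -1.0]]
ft_force: [0.4, 0.1, 0.1]
grip_width: 0.0682
```

```bash
python3 look.py w11 .073; python3 -c "
from h import *;print(delta((.4935,-.389,.05),-4.3))"
```

```text
21.05 [ 0.4951 -0.3884  0.1892] -4.35 0.0682
[376.7, 196.7] 1816 [ 0.5755 -0.3891  0.073 ]
[273.8, 205.6] 1528 [ 0.4925 -0.3902  0.073 ]
[173.1, 211.9] 1526 [ 0.4105 -0.3893  0.073 ]
[-0.0021  0.0046  0.1718 -0.0008  0.0016  0.002 ]
```

View pics/w11.png

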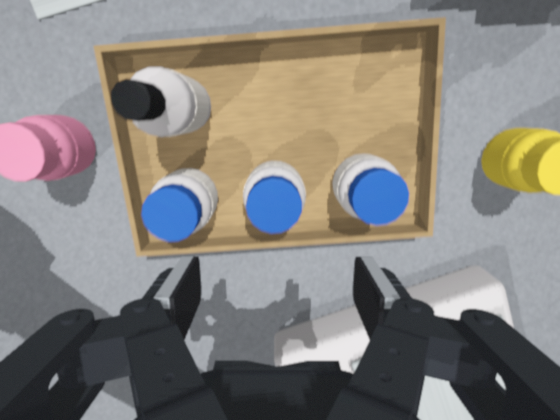

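move_arm(increments=[[-0.002,0.003,0.05,0,0,0,0.6],[-0.002,0.003,0.11,0,0,0,0.6],[-0.002,0.003,0.155,0,0,0,0.6],[-0.002,0.003,0.173,0,0,0,0.6],[-0.002,0.003,0.173,0,0,0,-1],[-0.002,0.003,0.173,0,0,0,-1],[-0.002,0.003,0.173,0,0,0,-1],[-0.002,0.003,0.173,0,0,0,-1],[-0.002,0.003,0.173,0,0,0,-1]])

```text
clock: 22.22
tcp_pos: [0.4945, -0.388, 0.0512]
ee_rot: [[0.997, -0.072, 0.001], [-0.072, -0.997, -0.0], [0.001, 0.0, -1.0]]
ft_force: [-0.1, 1.3, 2.3]
grip_width: 0.0449
```

```bash
python3 -c "
from h import *;print(delta((.568,.019,.1835),-4.3))"
```

```text
[ 5.510e-02 -5.141e-01 -1.655e-01  2.000e-04 -1.500e-03  3.600e-03]
```

move_arm(increments=[[0,0,-0.05,0,0,0,-1],[0,0,-0.12,0,0,0,-1],[0.005,-0.04,-0.165,0,0,0,-1],[0.012,-0.1,-0.165,0,0,0,-1],[0.02,-0.17,-0.165,0,0,0,-1],[0.03,-0.24,-0.165,0,0,0,-1],[0.035,-0.31,-0.165,0,0,0,-1],[0.042,-0.38,-0.165,0,0,0,-1],[0.05,-0.45,-0.165,0,0,0,-1],[0.054,-0.5,-0.165,0,0,0,-1],[0.054,-0.512,-0.165,0,0,0,-1],[0.054,-0.512,-0.165,0,0,0,-1]])

```text
clock: 23.72
tcp_pos: [0.5665, 0.0177, 0.1824]
ee_rot: [[0.997, -0.071, -0.0], [-0.071, -0.997, -0.0], [-0.0, 0.0, -1.0]]
ft_force: [-0.6, 0.0, -2.5]
grip_width: 0.0447
```

```bash
python3 look.py w12 .086; python3 -c "
from h import *;print(delta((.568,.0178,.0645),-4.3))"
```

```text
23.725 [0.5665 0.0177 0.1824] -4.08 0.0447
[280.3, 138.2] 739 [0.5726 0.0705 0.086 ]
[276.4, 294.3] 9622 [ 0.5611 -0.0527  0.086 ]
[ 1.900e-03 -2.000e-03  1.475e-01  9.000e-04  1.000e-04  2.500e-03]
```

View pics/w12.png

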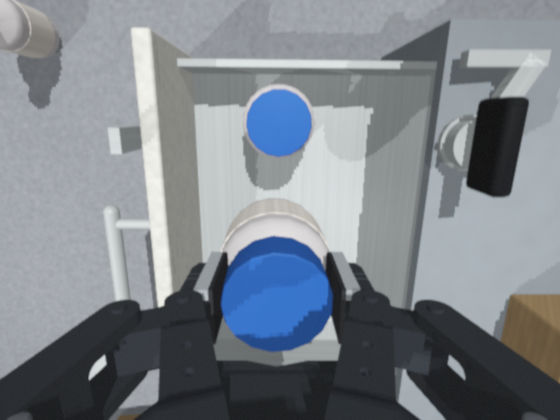

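Jar 1 stands at (279,122), and the second jar hangs well clear of it. I'll lower it.

move_arm(increments=[[0.001,0,0.04,0,0,0,-1],[0.001,0,0.09,0,0,0,-1],[0.001,0,0.125,0,0,0,-1],[0.001,0,0.14,0,0,0,-1],[0.001,0,0.149,0,0,0,-1],[0.001,0,0.15,0,0,0,-1],[0.001,0,0.15,0,0,0,-1]])

```text
clock: 24.65
tcp_pos: [0.5687, 0.0169, 0.0636]
ee_rot: [[0.997, -0.073, 0.003], [-0.073, -0.997, -0.0], [0.003, 0.0, -1.0]]
ft_force: [1.6, -2.1, 2.1]
grip_width: 0.0449
```

move_arm(increments=[[0,0,0,0,0,0,0.4],[0,0,0,0,0,0,0.4],[0,0,-0.02,0,0,0,0.4],[0,0,-0.09,0,0,0,0.4],[0.003,0.02,-0.15,0,0,0,0.5],[0.008,0.08,-0.165,0,0,0,0.6],[0.015,0.15,-0.165,0,0,0,0.6],[0.022,0.23,-0.165,0,0,0,0.6],[0.03,0.3,-0.165,0,0,0,0.6],[0.037,0.38,-0.165,0,0,0,0.6],[0.043,0.45,-0.165,0,0,0,0.6],[0.048,0.505,-0.165,0,0,0,0.6]])

```text
clock: 26.15
tcp_pos: [0.5758, -0.3912, 0.1958]
ee_rot: [[0.997, -0.074, 0.0], [-0.074, -0.997, -0.001], [0.0, 0.001, -1.0]]
ft_force: [0.9, -0.0, 0.4]
grip_width: 0.0683
```

```bash
python3 look2.py 13 .578 -.389 .05
```

```text
26.15 [ 0.5758 -0.3912  0.1958] -4.24 0.0683
wrist [279.8, 205.2] 1751 z.075 [ 0.578 -0.395] z.088 [ 0.578 -0.391]
wrist [80.2, 218.0] 2006 z.075 [ 0.41  -0.393] z.088 [ 0.419 -0.39 ]
top [465.4, 57.7] 358 z.075 [ 0.929 -0.436] z.088 [ 0.922 -0.43 ]
top [498.1, 57.6] 371 z.075 [ 0.929 -0.518] z.088 [ 0.922 -0.512]
top [432.5, 57.6] 352 z.075 [ 0.929 -0.353] z.088 [ 0.923 -0.348]
top [260.2, 193.0] 258 z.075 [0.576 0.083] z.088 [0.574 0.082]
top [452.3, 193.7] 283 z.075 [ 0.577 -0.388] z.088 [ 0.575 -0.383]
top [288.1, 196.2] 252 z.075 [0.569 0.014] z.088 [0.567 0.013]
top [145.6, 249.9] 264 z.075 [0.434 0.361] z.088 [0.433 0.357]
scene [356.9, 103.8] 145 z.075 [0.38  0.398] z.088 [0.389 0.387]
scene [316.8, 202.5] 251 z.075 [0.569 0.086] z.088 [0.574 0.08 ]
scene [292.7, 215.8] 257 z.075 [0.563 0.016] z.088 [0.569 0.011]
scene [141.1, 325.3] 388 z.075 [ 0.58  -0.391] z.088 [ 0.585 -0.389]
[ 0.0037 -0.0039  0.1818  0.0027  0.0005 -0.0026]
```

View pics/s13.png

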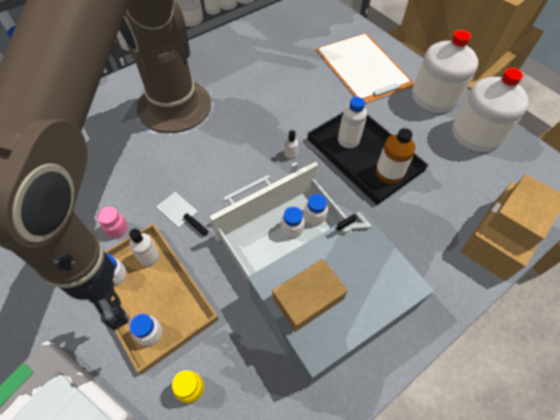

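View pics/w13.png

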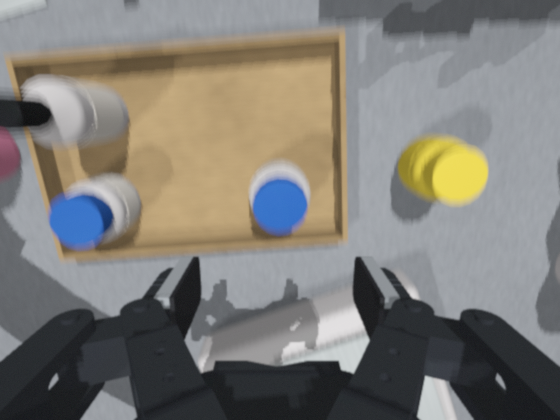

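move_arm(increments=[[0.002,-0.001,0.05,0,0,0,0.6],[0.002,-0.001,0.11,0,0,0,0.6],[0.002,-0.001,0.16,0,0,0,0.6],[0.002,-0.001,0.181,0,0,0,0.6],[0.002,-0.001,0.181,0,0,0,-1],[0.002,-0.001,0.181,0,0,0,-1],[0.002,-0.001,0.181,0,0,0,-1],[0.002,-0.001,0.181,0,0,0,-1],[0.002,-0.001,0.181,0,0,0,-1]])

```text
clock: 27.42
tcp_pos: [0.5788, -0.3879, 0.0508]
ee_rot: [[0.997, -0.072, 0.002], [-0.072, -0.997, -0.0], [0.002, 0.0, -1.0]]
ft_force: [-1.8, 0.8, 5.1]
grip_width: 0.0445
```

```bash
python3 -c "
from h import *;print(delta((.563,-.0505,.1835),-4.3))"
```

```text
[-4.990e-02 -4.191e-01 -1.661e-01  4.000e-04 -2.000e-03  3.600e-03]
```

move_arm(increments=[[0,0,-0.05,0,0,0,-1],[0,0,-0.12,0,0,0,-1],[-0.005,-0.04,-0.165,0,0,0,-1],[-0.012,-0.1,-0.165,0,0,0,-1],[-0.02,-0.17,-0.165,0,0,0,-1],[-0.03,-0.24,-0.165,0,0,0,-1],[-0.04,-0.31,-0.165,0,0,0,-1],[-0.046,-0.37,-0.165,0,0,0,-1],[-0.049,-0.41,-0.165,0,0,0,-1],[-0.049,-0.419,-0.165,0,0,0,-1],[-0.049,-0.419,-0.165,0,0,0,-1]])

```text
clock: 28.8
tcp_pos: [0.5633, -0.0505, 0.1817]
ee_rot: [[0.997, -0.072, -0.0], [-0.072, -0.997, -0.0], [-0.0, 0.0, -1.0]]
ft_force: [-0.4, -0.7, -2.1]
grip_width: 0.0445
```

```bash
python3 look.py w14 .086; python3 -c "
from h import *;print(delta((.563,-.0505,.0635),-4.3))"
```

```text
28.8 [ 0.5633 -0.0505  0.1817] -4.1 0.0445
[273.1, 40.9] 457 [0.5691 0.0648 0.086 ]
[276.2, 127.0] 1915 [0.5672 0.0102 0.086 ]
[276.8, 292.7] 9630 [ 0.5584 -0.119   0.086 ]
[-0.0005 -0.0013  0.1478  0.0008 -0.0003  0.0024]
```

View pics/w14.png

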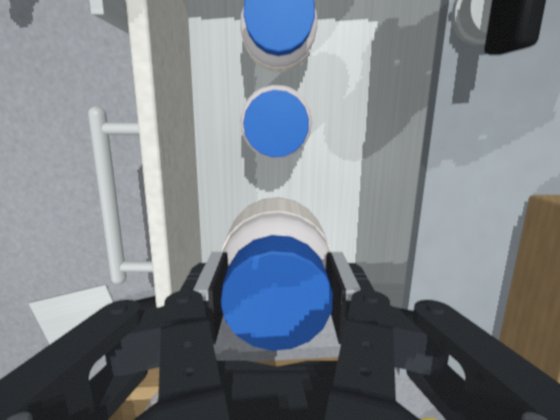

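move_arm(increments=[[0,0.001,0.04,0,0,0,-1],[0,0.001,0.09,0,0,0,-1],[0,0.001,0.125,0,0,0,-1],[0,0.001,0.14,0,0,0,-1],[0,0.001,0.148,0,0,0,-1],[0,0.001,0.149,0,0,0,-1],[0,0.001,0.149,0,0,0,-1]])

```text
clock: 29.72
tcp_pos: [0.5646, -0.0521, 0.0637]
ee_rot: [[0.997, -0.073, 0.003], [-0.073, -0.997, -0.001], [0.003, 0.0, -1.0]]
ft_force: [1.2, -2.2, 2.3]
grip_width: 0.0451
```

move_arm(increments=[[0,0,0,0,0,0,0.4],[0,0,0,0,0,0,0.4],[0,0,-0.02,0,0,0,0.4],[0,0,-0.09,0,0,0,0.4],[-0.003,0.02,-0.15,0,0,0,0.5],[-0.03,0.08,-0.165,0,0,0,0.6],[-0.06,0.15,-0.165,0,0,0,0.6],[-0.09,0.22,-0.165,0,0,0,0.6],[-0.12,0.29,-0.165,0,0,0,0.6],[-0.14,0.36,-0.165,0,0,0,0.6],[-0.16,0.42,-0.165,0,0,0,0.6],[-0.162,0.435,-0.165,0,0,0,0.6]])

```text
clock: 31.22
tcp_pos: [0.4063, -0.3925, 0.1959]
ee_rot: [[0.997, -0.078, 0.0], [-0.078, -0.997, -0.002], [0.001, 0.002, -1.0]]
ft_force: [-0.5, 0.2, 0.3]
grip_width: 0.0683
```

```bash
python3 look2.py 15 .41 -.39 .05
```

```text
31.23 [ 0.4063 -0.3925  0.1959] -4.48 0.0683
wrist [278.3, 200.7] 1878 z.075 [ 0.408 -0.392] z.088 [ 0.408 -0.389]
top [432.4, 57.6] 355 z.075 [ 0.929 -0.352] z.088 [ 0.923 -0.348]
top [465.3, 57.6] 362 z.075 [ 0.929 -0.435] z.088 [ 0.923 -0.43 ]
top [498.1, 57.6] 372 z.075 [ 0.929 -0.518] z.088 [ 0.922 -0.512]
top [260.3, 192.4] 260 z.075 [0.578 0.082] z.088 [0.576 0.081]
top [288.2, 195.4] 258 z.075 [0.571 0.013] z.088 [0.569 0.013]
top [316.2, 197.7] 255 z.075 [ 0.565 -0.056] z.088 [ 0.563 -0.055]
top [145.6, 250.0] 265 z.075 [0.434 0.361] z.088 [0.433 0.357]
top [455.9, 263.8] 311 z.075 [ 0.407 -0.389] z.088 [ 0.407 -0.384]
scene [356.9, 103.6] 149 z.075 [0.38  0.399] z.088 [0.388 0.387]
scene [317.1, 202.8] 264 z.075 [0.57  0.086] z.088 [0.576 0.08 ]
scene [293.0, 216.2] 253 z.075 [0.564 0.016] z.088 [0.57  0.011]
scene [268.7, 230.0] 277 z.075 [ 0.559 -0.053] z.088 [ 0.565 -0.057]
scene [104.5, 263.9] 336 z.075 [ 0.41  -0.392] z.088 [ 0.418 -0.39 ]
[ 0.0012  0.0016  0.181  -0.0005 -0.0003  0.0028]
```

View pics/w15.png

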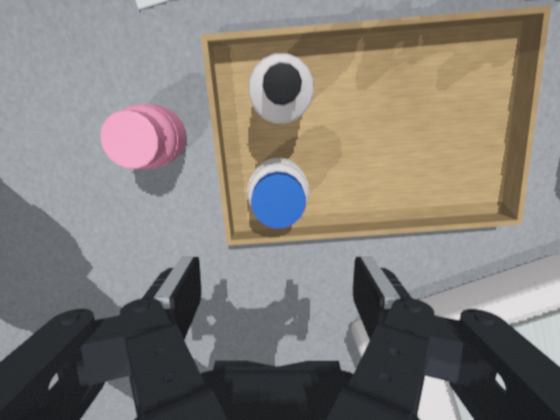

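move_arm(increments=[[0.001,0,0.05,0,0,0,0.6],[0.001,0,0.11,0,0,0,0.6],[0.001,0,0.16,0,0,0,0.6],[0.001,0,0.181,0,0,0,0.6],[0.001,0,0.181,0,0,0,-1],[0.001,0,0.181,0,0,0,-1],[0.001,0,0.181,0,0,0,-1],[0.001,0,0.181,0,0,0,-1],[0.001,0,0.181,0,0,0,-1]])

```text
clock: 32.5
tcp_pos: [0.4102, -0.3893, 0.0504]
ee_rot: [[0.997, -0.072, 0.001], [-0.072, -0.997, -0.0], [0.001, 0.0, -1.0]]
ft_force: [-0.2, 1.1, 4.3]
grip_width: 0.0451
```

```bash
python3 -c "
from h import *;print(delta((.559,-.116,.1835),-4.3))"
```

```text
[ 0.1611 -0.354  -0.1663  0.0005 -0.0017  0.0037]
```

move_arm(increments=[[0,0,-0.05,0,0,0,-1],[0,0,-0.12,0,0,0,-1],[0.04,0,-0.175,0,0,0,-1],[0.1,0,-0.175,0,0,0,-1],[0.15,-0.05,-0.175,0,0,0,-1],[0.16,-0.11,-0.175,0,0,0,-1],[0.161,-0.18,-0.175,0,0,0,-1],[0.161,-0.25,-0.175,0,0,0,-1],[0.161,-0.31,-0.175,0,0,0,-1],[0.161,-0.345,-0.166,0,0,0,-1],[0.161,-0.354,-0.166,0,0,0,-1],[0.161,-0.354,-0.166,0,0,0,-1]])

```text
clock: 34.0
tcp_pos: [0.5586, -0.1164, 0.1827]
ee_rot: [[0.997, -0.072, 0.0], [-0.072, -0.997, -0.001], [0.0, 0.001, -1.0]]
ft_force: [-0.9, -0.2, -1.0]
grip_width: 0.0445
```

```bash
python3 look.py w16 .086; python3 -c "
from h import *;print(delta((.559,-.116,.0635),-4.3))"
```

```text
34.0 [ 0.5586 -0.1164  0.1827] -4.13 0.0445
[272.6, 44.3] 645 [ 0.564  -0.0029  0.086 ]
[278.0, 129.1] 2219 [ 0.5637 -0.0573  0.086 ]
[276.5, 293.6] 9738 [ 0.5533 -0.1863  0.086 ]
[ 0.0004 -0.0018  0.1492  0.001  -0.0005  0.0019]
```

View pics/w16.png

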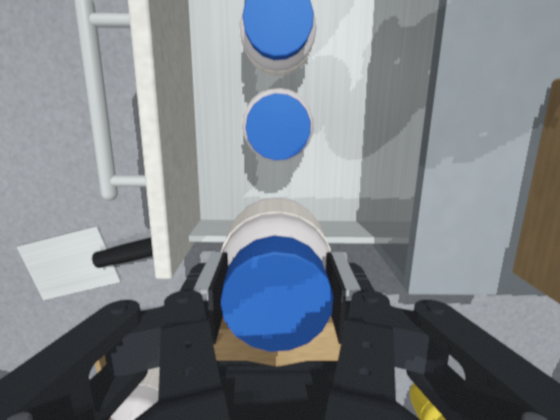

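```bash
python3 - <<'E'
from h import *
st=ctrl.state();C=cam("wrist",st)
for z in(.063,.07,.081):
    print(z,[ray(C,p,z).round(4)[:2] for p in((200,222),(400,236),(200,241),(400,243))])
E
```

```text
0.063 [array([ 0.4936, -0.1295]), array([ 0.6598, -0.1542]), array([ 0.4913, -0.1462]), array([ 0.66  , -0.1605])]
0.07 [array([ 0.4955, -0.1273]), array([ 0.6573, -0.1513]), array([ 0.4932, -0.1436]), array([ 0.6575, -0.1575])]
0.081 [array([ 0.4984, -0.1239]), array([ 0.6533, -0.1469]), array([ 0.4962, -0.1395]), array([ 0.6534, -0.1528])]
```

```bash
python3 - <<'E'
from h import *
im=cv2.imread("pics/w16.png");v=cv2.resize(im[170:300,140:440],None,fx=2.6,fy=2.6,interpolation=cv2.INTER_CUBIC);cv2.imwrite("pics/c16.png",v)
E
```

```text
(no output)
```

View pics/c16.png

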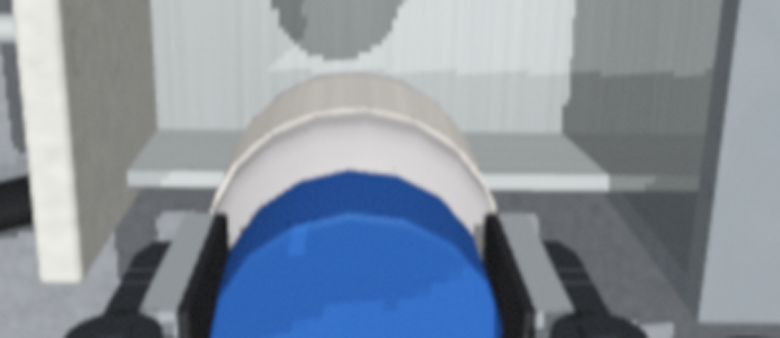

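```bash
python3 - <<'E'
from h import *
st=ctrl.state();C=cam("wrist",st)
for z,ps in((.018,((199.6,220),(359,221.2))),(.063,((190,236),(374,238))),(.081,((190,236),(374,238)))):
    print(z,[ray(C,p,z).round(4)[:2] for p in ps])
E
```

```text
0.018 [array([ 0.4816, -0.1413]), array([ 0.6361, -0.1539])]
0.063 [array([ 0.4835, -0.1411]), array([ 0.638 , -0.1544])]
0.081 [array([ 0.489 , -0.1348]), array([ 0.6329, -0.1471])]
```

move_arm(increments=[[0,0,0.04,0,0,0,-1],[0,0,0.08,0,0,0,-1],[0,0,0.11,0,0,0,-1],[0,0,0.13,0,0,0,-1],[0,0,0.145,0,0,0,-1],[0,0,0.15,0,0,0,-1],[0,0,0.15,0,0,0,-1]])

```text
clock: 34.92
tcp_pos: [0.5705, -0.1108, 0.0718]
ee_rot: [[0.997, -0.069, 0.022], [-0.069, -0.998, 0.011], [0.021, -0.012, -1.0]]
ft_force: [2.2, 26.3, 65.3]
grip_width: 0.0406
```

move_arm(increments=[[0,0,-0.03,0,0,0,-1],[0,0,-0.08,0,0,0,-1],[0,0,-0.15,0,0,0,-1],[0,0,-0.15,0,0,0,-1]])

```text
clock: 35.42
tcp_pos: [0.5609, -0.1193, 0.1871]
ee_rot: [[0.997, -0.076, 0.008], [-0.075, -0.997, -0.001], [0.008, 0.001, -1.0]]
ft_force: [0.5, -0.5, 0.1]
grip_width: 0.0
```

```bash
python3 look2.py 17
```

```text
35.42 [ 0.5609 -0.1193  0.1871] -4.33 0.0
wrist [284.9, 30.1] 529 z.075 [0.577 0.006] z.088 [0.576 0.003]
wrist [287.9, 98.2] 1486 z.075 [ 0.576 -0.04 ] z.088 [ 0.575 -0.04 ]
wrist [276.9, 157.2] 2689 z.075 [ 0.565 -0.082] z.088 [ 0.565 -0.08 ]
top [465.3, 57.7] 357 z.075 [ 0.929 -0.435] z.088 [ 0.922 -0.43 ]
top [498.1, 57.7] 370 z.075 [ 0.929 -0.518] z.088 [ 0.922 -0.512]
top [432.5, 57.6] 350 z.075 [ 0.929 -0.353] z.088 [ 0.923 -0.348]
top [260.6, 188.3] 257 z.075 [0.588 0.082] z.088 [0.586 0.081]
top [285.5, 190.4] 256 z.075 [0.583 0.02 ] z.088 [0.581 0.02 ]
top [306.1, 191.0] 182 z.075 [ 0.582 -0.031] z.088 [ 0.58 -0.03]
top [145.6, 250.0] 263 z.075 [0.434 0.361] z.088 [0.433 0.357]
scene [19.8, 35.5] 353 z.075 [-0.501 -0.266] z.088 [-0.478 -0.267]
scene [356.5, 104.3] 129 z.075 [0.381 0.396] z.088 [0.39  0.384]
scene [319.5, 207.1] 138 z.075 [0.583 0.083] z.088 [0.588 0.077]
scene [298.2, 219.7] 125 z.075 [0.579 0.02 ] z.088 [0.585 0.014]
scene [278.2, 230.6] 145 z.075 [ 0.574 -0.036] z.088 [ 0.58 -0.04]
scene [260.1, 237.8] 185 z.075 [ 0.564 -0.081] z.088 [ 0.57  -0.084]
```

View pics/w17.png

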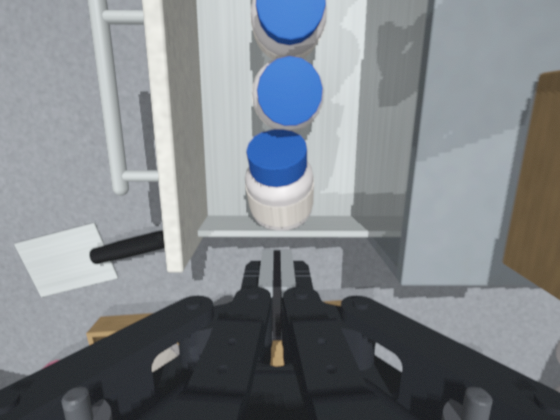

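View pics/s17.png

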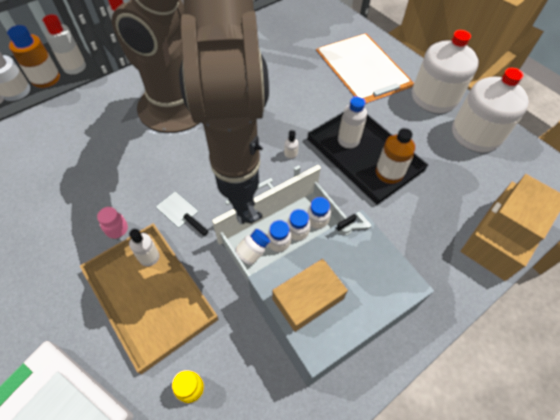

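View pics/t17.png

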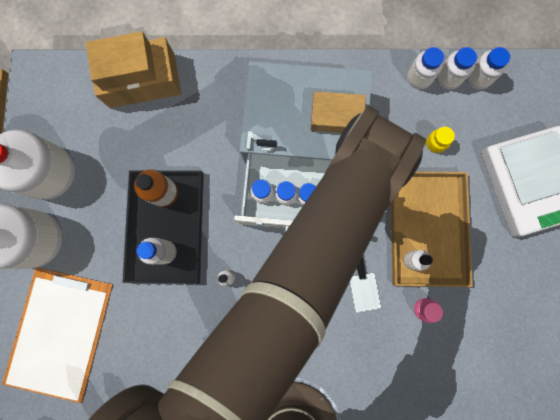

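```bash
python3 - <<'E'
from h import *
st=ctrl.state();W=cam("wrist",st);S=cam("scene")
print(tri(W,(276.9,157.2),S,(260.1,237.8)).round(4))
w=cv2.imread("pics/w17.png");s=cv2.imread("pics/s17.png")
a=cv2.resize(w[40:260,200:340],None,fx=2.7,fy=2.7,interpolation=cv2.INTER_CUBIC)
b=cv2.resize(s[190:280,210:340],None,fx=3.2,fy=3.2,interpolation=cv2.INTER_CUBIC)
o=np.zeros((600,800,3),np.uint8);o[:a.shape[0],:a.shape[1]]=a;o[:b.shape[0],380:380+b.shape[1]]=b[:, :420]
cv2.imwrite("pics/c17.png",o)
E
```

```text
[ 0.5612 -0.0793  0.0675]
```

View pics/c17.png

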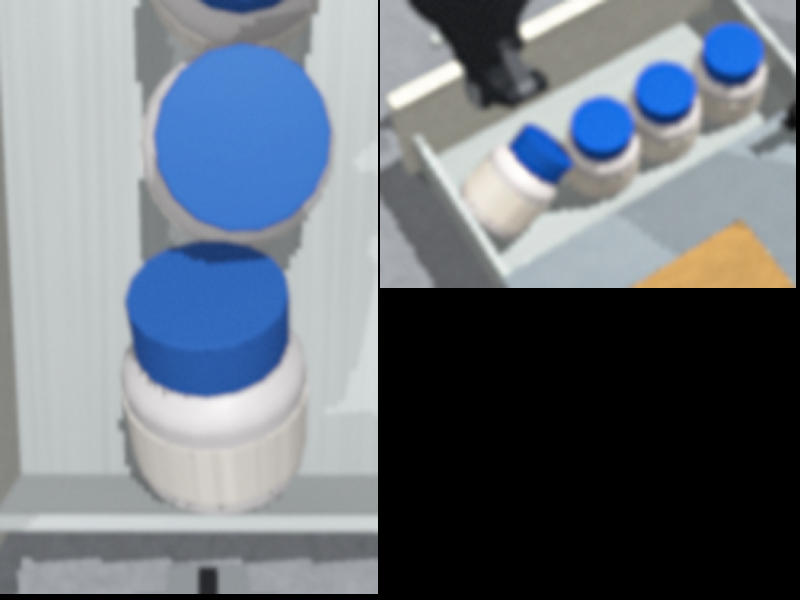

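```bash
python3 - <<'E'
from h import *
st=ctrl.state();W=cam("wrist",st)
for z in(.07,.078,.085): print(z,ray(W,(277,149.3),z).round(4), ray(W,(280.5,96),.086).round(4))
# consistency: theta guess
for th in(50,55,60,65):
    t=np.radians(th);u=np.array([0,np.sin(t),np.cos(t)])
    zb=.018+.028*np.sin(t)
    for dy in (0,):
        bc=np.array([.563,-.1475+.028*np.cos(t),zb])
        ct=bc+.07*u; cb=bc+.05*u
        print(th,ct.round(4),proj(W,ct).round(1),"near rim cap",proj(W,cb-0.023*np.array([0,np.cos(t),-np.sin(t)])).round(1), "body bottom near",proj(W,bc).round(1), "scene",proj(cam("scene"),ct).round(1))
a=cv2.imread("pics/s17.png");print(cv2.imwrite("pics/c18.png",cv2.resize(a[195:265,225:305],None,fx=8,fy=8,interpolation=cv2.INTER_CUBIC)))
E
```

```text
0.07 [ 0.5616 -0.0732  0.07  ] [ 0.5667 -0.0359  0.086 ]
0.078 [ 0.5616 -0.0724  0.078 ] [ 0.5667 -0.0359  0.086 ]
0.085 [ 0.5617 -0.0717  0.085 ] [ 0.5667 -0.0359  0.086 ]
50 [ 0.563  -0.0759  0.0844] [279.3 154.9] near rim cap [282.3 197. ] body bottom near [283.2 209.2] scene [261.4 234.1]
55 [ 0.563  -0.0741  0.0811] [279.1 151.9] near rim cap [282.  193.7] body bottom near [283.3 211.8] scene [262.1 234.4]
60 [ 0.563  -0.0729  0.0772] [278.9 149.7] near rim cap [281.8 190.7] body bottom near [283.5 214.4] scene [262.6 234.9]
65 [ 0.563  -0.0722  0.073 ] [278.8 148.3] near rim cap [281.6 188. ] body bottom near [283.7 217.1] scene [262.8 235.6]
True
```

View pics/c18.png

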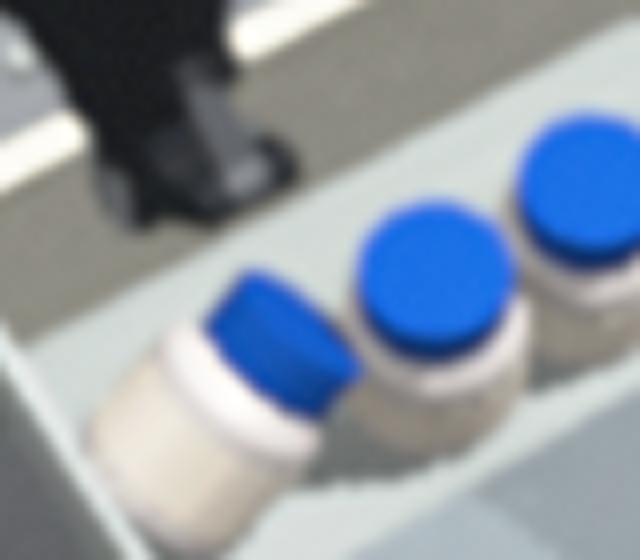

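```bash
python3 - <<'E'
from h import *
st=ctrl.state();print(st["clock"],st["tcp_pos"],st["grip_width"])
R=down(-4.2)@Rn.from_euler("x",-20,degrees=True).as_matrix()
z=R[:,2];print(z)
g=np.array([.562,-.082,.072])+.021*z
print(g,delta(g-.06*z,Rt=R),delta(g,Rt=R))
E
```

```text
35.575 [ 0.55824045 -0.11683254  0.1822485 ] -0.00011715650903769305
[-0.02504894 -0.34110164 -0.93969262]
[ 0.56147397 -0.08916313  0.05226645] [ 1.500e-03 -6.040e-02  9.200e-02 -4.446e-01  2.000e-04 -7.000e-04] [ 1.500e-03 -3.480e-02  1.625e-01 -4.446e-01  2.000e-04 -7.000e-04]
```

move_arm(increments=[[0.0015,-0.06,0,-0.2,0,0,0.5],[0.0015,-0.06,0,-0.44,0,0,0.5],[0.0015,-0.06,0.04,-0.44,0,0,0.5],[0.0015,-0.06,0.09,-0.44,0,0,0.5],[0.0015,-0.06,0.092,-0.44,0,0,0.5],[0.0015,-0.06,0.092,-0.44,0,0,0.5]], newtons=50)

```text
clock: 36.33
tcp_pos: [0.5633, -0.0693, 0.1095]
ee_rot: [[0.997, -0.069, -0.025], [-0.074, -0.938, -0.339], [-0.0, 0.34, -0.941]]
ft_force: [0.3, -0.1, -0.3]
grip_width: 0.0641
```

```bash
python3 look.py w19 .075; python3 - <<'E'
from h import *
st=ctrl.state();print(st["ee_rot"].round(3))
R=down(-4.2)@Rn.from_euler("x",-20,degrees=True).as_matrix()
z=R[:,2]
g=np.array([.562,-.082,.072])+.021*z
print(delta(g,Rt=R))
E
```

```text
36.325 [ 0.5633 -0.0693  0.1095] -4.22 0.0641
[308.6, 50.9] 11184 [0.5824 0.0166 0.075 ]
[293.2, 197.5] 11817 [ 0.573  -0.0539  0.075 ]
[[ 0.997 -0.07  -0.024]
 [-0.074 -0.938 -0.338]
 [ 0.001  0.339 -0.941]]
[-0.0011 -0.0007  0.0764 -0.0041 -0.0012 -0.0009]
```

View pics/w19.png

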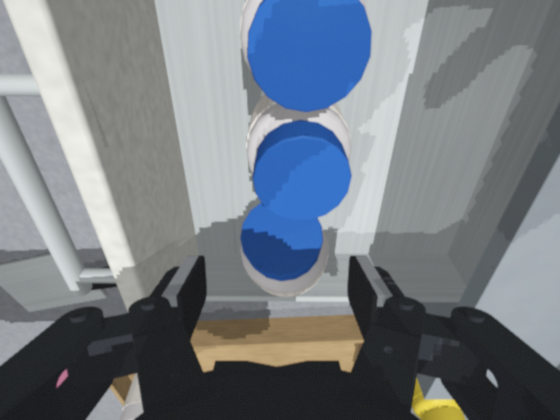

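move_arm(increments=[[-0.001,0,0.03,0,0,0,0.5],[-0.001,0,0.055,0,0,0,0.5],[-0.001,0,0.074,0,0,0,0.5],[-0.001,0,0.074,0,0,0,0.5]])

```text
clock: 36.88
tcp_pos: [0.561, -0.0886, 0.0533]
ee_rot: [[0.997, -0.069, -0.025], [-0.073, -0.938, -0.338], [-0.0, 0.339, -0.941]]
ft_force: [-0.4, -0.3, 0.6]
grip_width: 0.0641
```

```bash
python3 look.py w20 .075
```

```text
36.875 [ 0.561  -0.0886  0.0533] -4.2 0.0641
[375.7, 50.7] 7587 [0.5924 0.0066 0.075 ]
[248.5, 63.1] 111 [0.5606 0.006  0.075 ]
[283.0, 81.0] 103 [0.569 0.001 0.075]
[297.9, 236.2] 25737 [ 0.571  -0.0522  0.075 ]
```

View pics/w20.png

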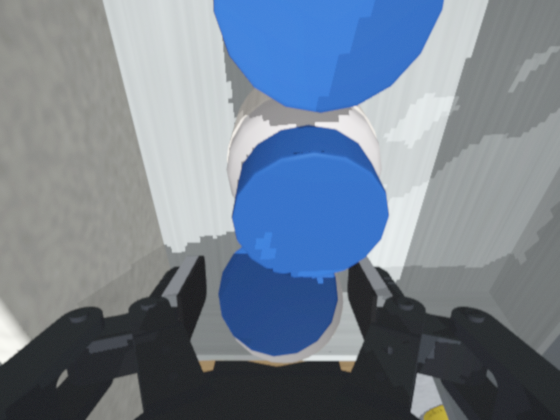

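move_arm(increments=[[0,0,0,0,0,0,-1],[0,0,0,0,0,0,-1],[0,0,0,0,0,0,-1],[0,0,0,0,0,0,-1],[0,0,0,0,0,0,-1]], newtons=60)

```text
clock: 37.55
tcp_pos: [0.5631, -0.0866, 0.0549]
ee_rot: [[0.998, -0.067, -0.021], [-0.07, -0.939, -0.337], [0.003, 0.337, -0.941]]
ft_force: [-0.4, 5.6, 11.1]
grip_width: 0.0473
```

move_arm(increments=[[0,0.01,-0.028,0,0,0,-1],[0,0.025,-0.07,0,0,0,-1],[0,0.038,-0.106,0,0,0,-1],[0,0.042,-0.118,0,0,0,-1],[0,0.042,-0.118,0,0,0,-1]])

```text
clock: 38.17
tcp_pos: [0.5612, -0.087, 0.1534]
ee_rot: [[0.997, -0.068, -0.024], [-0.072, -0.939, -0.337], [0.0, 0.338, -0.941]]
ft_force: [-0.2, 0.2, -2.0]
grip_width: 0.0446
```

```bash
python3 look2.py 21
```

```text
38.17 [ 0.5612 -0.087   0.1534] -4.1 0.0446
wrist [292.3, 17.2] 2872 z.075 [0.576 0.007] z.088 [0.575 0.008]
wrist [289.2, 104.2] 5529 z.075 [ 0.572 -0.037] z.088 [ 0.572 -0.033]
wrist [276.3, 293.5] 10378 z.075 [ 0.553 -0.201] z.088 [ 0.554 -0.186]
top [465.3, 57.6] 358 z.075 [ 0.929 -0.435] z.088 [ 0.923 -0.43 ]
top [498.1, 57.6] 371 z.075 [ 0.929 -0.518] z.088 [ 0.922 -0.512]
top [432.5, 57.6] 352 z.075 [ 0.929 -0.353] z.088 [ 0.923 -0.348]
top [334.8, 193.1] 137 z.075 [ 0.577 -0.101] z.088 [ 0.575 -0.1  ]
top [145.6, 250.0] 262 z.075 [0.434 0.361] z.088 [0.433 0.357]
scene [19.7, 35.6] 352 z.075 [-0.5   -0.266] z.088 [-0.478 -0.267]
scene [356.6, 103.9] 156 z.075 [0.38  0.397] z.088 [0.389 0.386]
scene [317.8, 205.5] 136 z.075 [0.577 0.083] z.088 [0.582 0.076]
scene [254.9, 213.9] 201 z.075 [ 0.504 -0.053] z.088 [ 0.511 -0.057]
scene [297.1, 217.9] 176 z.075 [0.574 0.021] z.088 [0.579 0.015]
scene [277.9, 229.1] 221 z.075 [ 0.57  -0.034] z.088 [ 0.576 -0.039]
```

View pics/w21.png

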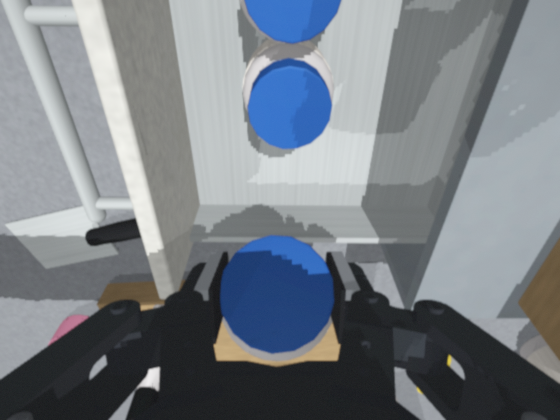

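View pics/s21.png

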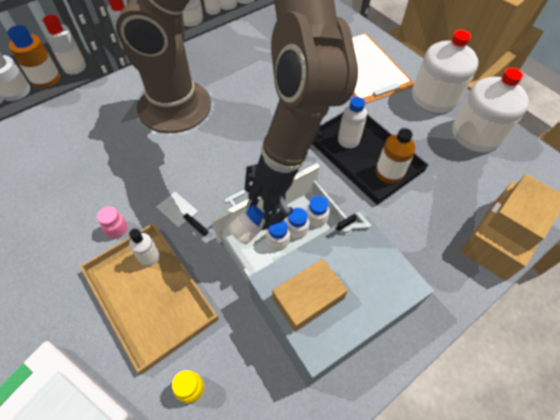

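move_arm(increments=[[0,0,-0.01,0.2,0,0,-1],[0,0,-0.01,0.4,0,0,-1],[0,0,-0.01,0.6,0,0,-1],[0,0,-0.01,0.8,0,0,-1],[0,0,-0.01,1.0,0,0,-1],[0,0,-0.01,1.0,0,0,-1]])

```text
clock: 39.08
tcp_pos: [0.5597, -0.0898, 0.159]
ee_rot: [[0.997, -0.074, 0.031], [-0.081, -0.902, 0.423], [-0.003, -0.425, -0.905]]
ft_force: [0.4, 0.3, -1.9]
grip_width: 0.0447
```

move_arm(increments=[[0,0,0,0.2,0,0,-1],[0,0,0,0.22,0,0,-1],[0,0,0,0.22,0,0,-1]])

```text
clock: 39.45
tcp_pos: [0.5612, -0.0841, 0.1602]
ee_rot: [[0.997, -0.059, 0.039], [-0.071, -0.818, 0.571], [-0.002, -0.573, -0.82]]
ft_force: [0.4, 0.0, -1.2]
grip_width: 0.0443
```

```bash
python3 look2.py 22; python3 - <<'E'
import cv2
a=cv2.imread("pics/s22.png");cv2.imwrite("pics/c22.png",cv2.resize(a[160:270,190:350],None,fx=5,fy=5,interpolation=cv2.INTER_CUBIC))
E
```

```text
39.45 [ 0.5612 -0.0841  0.1602] -4.07 0.0443
wrist [285.3, 106.4] 647 z.075 [0.579 0.069] z.088 [0.578 0.06 ]
wrist [285.0, 172.3] 497 z.075 [0.574 0.006] z.088 [0.573 0.   ]
wrist [263.8, 222.1] 161 z.075 [ 0.555 -0.034] z.088 [ 0.555 -0.038]
wrist [305.0, 231.8] 489 z.075 [ 0.585 -0.044] z.088 [ 0.584 -0.048]
wrist [275.9, 304.9] 8014 z.075 [ 0.56  -0.096] z.088 [ 0.559 -0.097]
wrist [280.7, 244.1] 73 z.075 [ 0.566 -0.052] z.088 [ 0.566 -0.055]
top [465.3, 57.7] 354 z.075 [ 0.929 -0.435] z.088 [ 0.922 -0.43 ]
top [498.1, 57.6] 371 z.075 [ 0.929 -0.518] z.088 [ 0.922 -0.512]
top [432.5, 57.6] 351 z.075 [ 0.929 -0.353] z.088 [ 0.923 -0.348]
top [260.4, 190.4] 259 z.075 [0.583 0.082] z.088 [0.581 0.081]
top [336.3, 192.2] 312 z.075 [ 0.579 -0.105] z.088 [ 0.577 -0.104]
top [285.3, 192.4] 258 z.075 [0.578 0.021] z.088 [0.576 0.02 ]
top [307.7, 194.4] 256 z.075 [ 0.574 -0.035] z.088 [ 0.571 -0.034]
top [145.6, 249.9] 264 z.075 [0.434 0.361] z.088 [0.433 0.357]
scene [19.7, 35.6] 354 z.075 [-0.5   -0.266] z.088 [-0.478 -0.267]
scene [356.6, 104.4] 115 z.075 [0.381 0.396] z.088 [0.39  0.384]
scene [318.0, 205.5] 134 z.075 [0.577 0.083] z.088 [0.583 0.077]
scene [253.0, 212.2] 140 z.075 [ 0.498 -0.054] z.088 [ 0.505 -0.058]
scene [296.6, 218.0] 139 z.075 [0.573 0.02 ] z.088 [0.579 0.014]
scene [277.3, 229.3] 167 z.075 [ 0.57  -0.036] z.088 [ 0.576 -0.04 ]
```

View pics/w22.png

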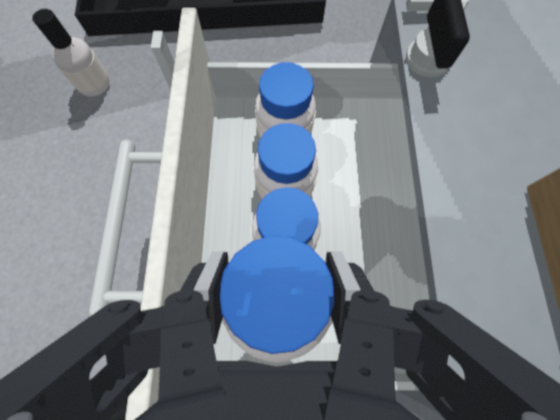

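View pics/c22.png

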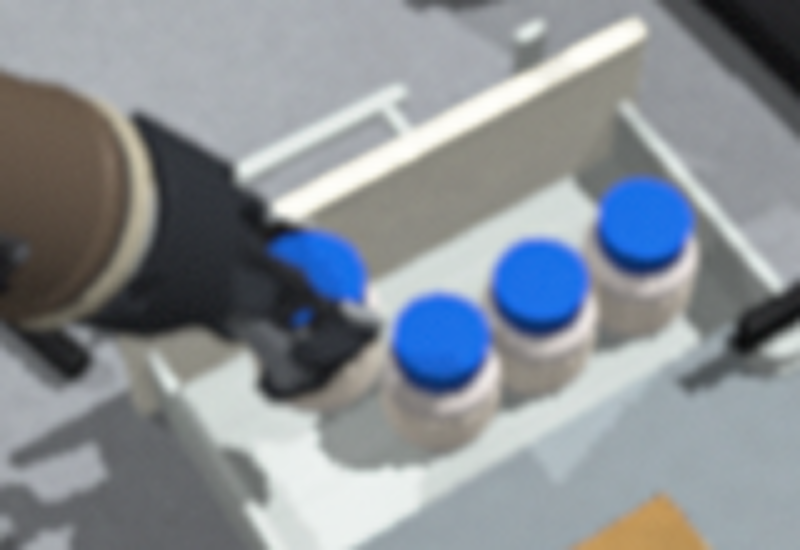

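move_arm(increments=[[0,0.014,0.02,0,0,0,-1],[0,0.035,0.05,0,0,0,-1],[0,0.054,0.075,0,0,0,-1],[0,0.064,0.086,0,0,0,-1],[0,0.064,0.086,0,0,0,-1]])

```text
clock: 40.22
tcp_pos: [0.5607, -0.0874, 0.0742]
ee_rot: [[0.997, -0.06, 0.04], [-0.073, -0.816, 0.574], [-0.002, -0.575, -0.818]]
ft_force: [-0.1, -0.4, -1.1]
grip_width: 0.0444
```

```bash
python3 look2.py 23; python3 - <<'E'
import cv2
a=cv2.imread("pics/s23.png");cv2.imwrite("pics/c23.png",cv2.resize(a[160:270,190:350],None,fx=5,fy=5,interpolation=cv2.INTER_CUBIC))
E
```

```text
40.23 [ 0.5607 -0.0874  0.0742] -4.16 0.0444
wrist [292.1, 89.9] 8204 z.075 [0.577 0.015] z.088 [0.575 0.004]
wrist [285.9, 80.1] 74 z.075 [0.574 0.022] z.088 [0.573 0.011]
wrist [302.9, 142.2] 148 z.075 [ 0.58 -0.02] z.088 [ 0.578 -0.028]
wrist [276.0, 296.3] 9849 z.075 [ 0.559 -0.1  ] z.088 [ 0.559 -0.101]
top [465.3, 57.6] 358 z.075 [ 0.929 -0.435] z.088 [ 0.923 -0.43 ]
top [498.1, 57.6] 369 z.075 [ 0.929 -0.518] z.088 [ 0.922 -0.512]
top [432.5, 57.6] 350 z.075 [ 0.929 -0.353] z.088 [ 0.923 -0.348]
top [260.4, 190.4] 259 z.075 [0.583 0.082] z.088 [0.581 0.081]
top [285.3, 192.4] 258 z.075 [0.578 0.021] z.088 [0.576 0.02 ]
top [307.7, 194.4] 257 z.075 [ 0.574 -0.035] z.088 [ 0.571 -0.034]
top [334.4, 198.3] 260 z.075 [ 0.564 -0.1  ] z.088 [ 0.562 -0.099]
top [145.6, 249.9] 264 z.075 [0.434 0.361] z.088 [0.433 0.357]
scene [19.8, 35.5] 352 z.075 [-0.501 -0.266] z.088 [-0.478 -0.267]
scene [356.6, 104.4] 111 z.075 [0.381 0.396] z.088 [0.39  0.384]
scene [318.0, 205.4] 130 z.075 [0.577 0.083] z.088 [0.582 0.077]
scene [296.6, 218.0] 122 z.075 [0.573 0.02 ] z.088 [0.579 0.014]
scene [277.4, 229.1] 132 z.075 [ 0.57  -0.035] z.088 [ 0.575 -0.04 ]
scene [252.3, 233.1] 141 z.075 [ 0.543 -0.088] z.088 [ 0.549 -0.091]
```

View pics/w23.png

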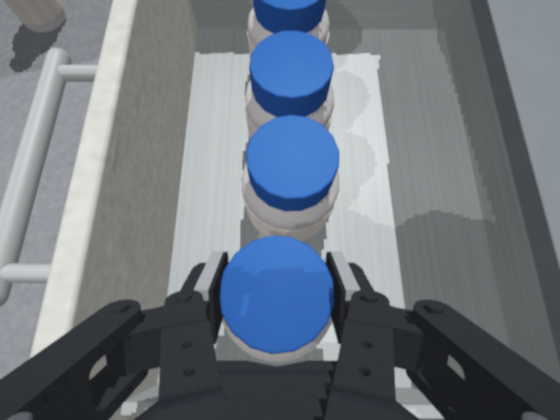

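View pics/c23.png

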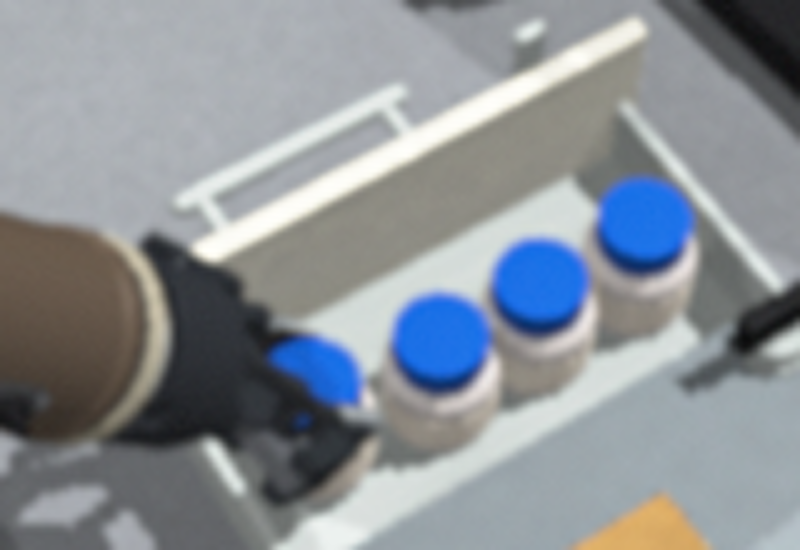

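move_arm(increments=[[0,0.0045,0.006,0,0,0,-1],[0,0.009,0.0125,0,0,0,-1],[0,0.009,0.0125,0,0,0,-1]])

```text
clock: 40.75
tcp_pos: [0.5628, -0.0878, 0.0655]
ee_rot: [[0.997, -0.057, 0.046], [-0.073, -0.815, 0.575], [0.004, -0.577, -0.817]]
ft_force: [-0.3, -1.8, 15.6]
grip_width: 0.0443
```

move_arm(increments=[[0,-0.002,-0.003,0,0,0,0.25],[0,-0.002,-0.003,0,0,0,0.25],[0,-0.002,-0.003,0,0,0,0.25],[0,0,-0.03,0,0,0,0.3],[0,0,-0.09,0,0,0,0.3],[0,0,-0.15,0,0,0,0.3],[0,0,-0.15,0,0,0,0.3]])

```text
clock: 41.62
tcp_pos: [0.5568, -0.1612, 0.1648]
ee_rot: [[0.997, -0.06, 0.048], [-0.077, -0.819, 0.569], [0.006, -0.571, -0.821]]
ft_force: [0.9, 0.4, -0.9]
grip_width: 0.0552
```

```bash
python3 look2.py 24; python3 - <<'E'
import cv2
a=cv2.imread("pics/s24.png");cv2.imwrite("pics/c24.png",cv2.resize(a[160:270,190:350],None,fx=5,fy=5,interpolation=cv2.INTER_CUBIC))
E
```

```text
41.62 [ 0.5568 -0.1612  0.1648] -4.4 0.0552
wrist [283.9, 30.8] 1406 z.075 [0.583 0.082] z.088 [0.581 0.068]
wrist [281.8, 93.0] 709 z.075 [0.575 0.009] z.088 [ 0.574 -0.001]
wrist [282.2, 149.9] 549 z.075 [ 0.571 -0.048] z.088 [ 0.57  -0.055]
wrist [272.4, 220.7] 715 z.075 [ 0.558 -0.11 ] z.088 [ 0.558 -0.114]
top [465.3, 57.6] 358 z.075 [ 0.929 -0.435] z.088 [ 0.923 -0.43 ]
top [498.1, 57.6] 371 z.075 [ 0.929 -0.518] z.088 [ 0.922 -0.512]
top [432.5, 57.6] 352 z.075 [ 0.929 -0.353] z.088 [ 0.923 -0.348]
top [260.5, 189.8] 259 z.075 [0.584 0.082] z.088 [0.582 0.081]
top [285.4, 191.8] 257 z.075 [0.58 0.02] z.088 [0.578 0.02 ]
top [307.8, 193.8] 257 z.075 [ 0.575 -0.035] z.088 [ 0.573 -0.035]
top [334.5, 198.5] 257 z.075 [ 0.564 -0.101] z.088 [ 0.562 -0.099]
top [145.6, 249.9] 264 z.075 [0.434 0.361] z.088 [0.433 0.357]
scene [19.7, 35.7] 356 z.075 [-0.5   -0.266] z.088 [-0.477 -0.267]
scene [356.5, 104.2] 122 z.075 [0.381 0.396] z.088 [0.389 0.385]
scene [318.7, 205.8] 160 z.075 [0.579 0.084] z.088 [0.584 0.077]
scene [297.0, 218.1] 166 z.075 [0.574 0.02 ] z.088 [0.58  0.015]
scene [277.4, 228.9] 204 z.075 [ 0.569 -0.035] z.088 [ 0.575 -0.039]
scene [252.2, 240.5] 228 z.075 [ 0.559 -0.099] z.088 [ 0.564 -0.103]
```

View pics/w24.png

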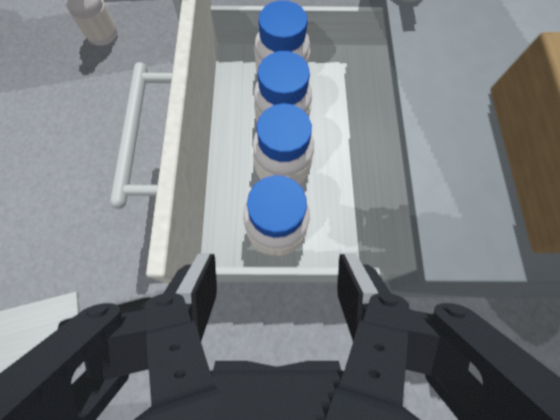

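View pics/c24.png

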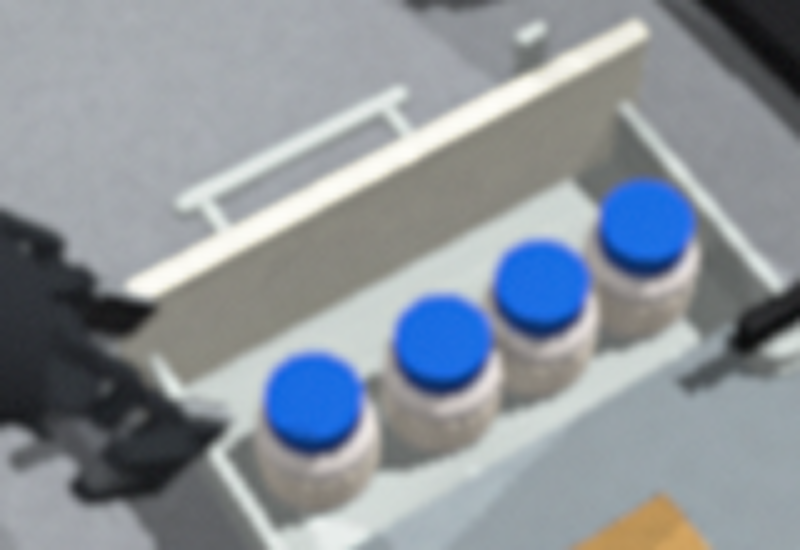

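```bash
python3 - <<'E'
from h import *
print(delta((.452,-.036,.2),-4.3))
st=ctrl.state();W=cam("wrist",st)
print(ray(W,(137,68),.096),ray(W,(118,199),.096))
E
```

```text
[-0.1403 -0.1427  0.0408 -0.7807  0.0016  0.0034]
[0.45270885 0.02837075 0.096     ] [ 0.44685969 -0.08797685  0.096     ]
```

move_arm(increments=[[-0.02,-0.06,-0.02,-0.1,0,0,-0.3],[-0.05,-0.09,-0.01,-0.3,0,0,-0.3],[-0.09,-0.11,0.0,-0.5,0,0,-0.3],[-0.12,-0.13,0.02,-0.7,0,0,-0.3],[-0.14,-0.143,0.04,-0.78,0,0,-0.3],[-0.14,-0.143,0.04,-0.78,0,0,-0.3],[-0.14,-0.143,0.04,-0.78,0,0,-0.3]])

```text
clock: 42.65
tcp_pos: [0.4524, -0.0361, 0.2004]
ee_rot: [[0.997, -0.071, -0.001], [-0.071, -0.997, 0.0], [-0.001, -0.0, -1.0]]
ft_force: [0.2, -0.6, -0.1]
grip_width: 0.0298
```

```bash
python3 look2.py 25|head -1
```

```text
42.65 [ 0.4524 -0.0361  0.2004] -4.06 0.0298
```

View pics/w25.png

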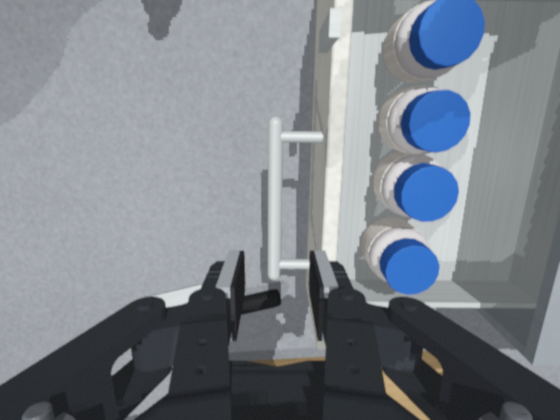

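```bash
python3 - <<'E'
from h import *
st=ctrl.state();W=cam("wrist",st)
a=ray(W,(276,122),.096);b=ray(W,(274.5,280),.096);print(a,b,(a+b)/2,delta(np.r_[((a+b)/2)[:2],.079],-4.3))
E
```

```text
[0.45682112 0.02613515 0.096     ] [ 0.44613313 -0.09951422  0.096     ] [ 0.45147713 -0.03668953  0.096     ] [-0.0016 -0.0012  0.152   0.0004  0.0003  0.0005]
```

move_arm(increments=[[0,0,0.06,0,0,0,-0.3],[0,0,0.12,0,0,0,-0.3],[0,0,0.152,0,0,0,-0.3],[0,0,0.152,0,0,0,-0.3],[0,0,0.152,0,0,0,-1],[0,0,0.152,0,0,0,-1],[0,0,0.152,0,0,0,-1]], newtons=40)

```text
clock: 43.68
tcp_pos: [0.453, -0.0373, 0.0799]
ee_rot: [[0.997, -0.073, 0.002], [-0.073, -0.997, -0.001], [0.002, 0.0, -1.0]]
ft_force: [-1.3, -5.8, -1.0]
grip_width: 0.0093
```

move_arm(increments=[[0.01,0,0,0,0,0,-1],[0.03,0,0,0,0,0,-1],[0.055,0,0,0,0,0,-1],[0.08,0,0,0,0,0,-1],[0.105,0,0,0,0,0,-1],[0.13,0,0,0,0,0,-1],[0.15,0,0,0,0,0,-1],[0.168,0,0,0,0,0,-1],[0.18,0,0,0,0,0,-1],[0.188,0,0,0,0,0,-1],[0.192,0,0,0,0,0,-1],[0.193,0,0,0,0,0,-1]])

```text
clock: 45.18
tcp_pos: [0.6063, -0.0499, 0.0799]
ee_rot: [[0.997, -0.074, 0.0], [-0.074, -0.997, -0.002], [0.0, 0.002, -1.0]]
ft_force: [-2.9, -7.0, 1.0]
grip_width: 0.0094
```

Push a little further to make sure it's at the stop.

move_arm(increments=[[0.003,0,0,0,0,0,-1],[0.005,0,0,0,0,0,-1],[0.005,0,0,0,0,0,-1]])

```text
clock: 45.55
tcp_pos: [0.6064, -0.0499, 0.0798]
ee_rot: [[0.997, -0.074, -0.007], [-0.074, -0.997, -0.0], [-0.007, 0.001, -1.0]]
ft_force: [-16.7, -4.7, 12.1]
grip_width: 0.0094
```

move_arm(increments=[[0,0,0,0,0,0,-0.4],[0,0,0,0,0,0,-0.4],[0,0,-0.06,0,0,0,-0.4],[0,0,-0.13,0,0,0,-0.2],[0,-0.02,-0.175,0,0,0,0],[0.04,-0.08,-0.175,0,0,0,0],[0.079,-0.149,-0.175,0,0,0,0],[0.079,-0.149,-0.175,0,0,0,0],[0.079,-0.149,-0.175,0,0,0,0]])

```text
clock: 46.68
tcp_pos: [0.6821, 0.0667, 0.2189]
ee_rot: [[0.997, -0.071, -0.0], [-0.071, -0.997, -0.001], [-0.0, 0.001, -1.0]]
ft_force: [-0.9, -1.0, 0.4]
grip_width: 0.0426
```

```bash
python3 look2.py 26|head -1; python3 -c "
from h import *;print(delta((.681,.066,.146),-4.1))"
```

```text
46.67 [0.6821 0.0667 0.2189] -4.08 0.0426
[-0.0012 -0.0014  0.0919  0.0002 -0.0006 -0.0035]
```

View pics/w26.png

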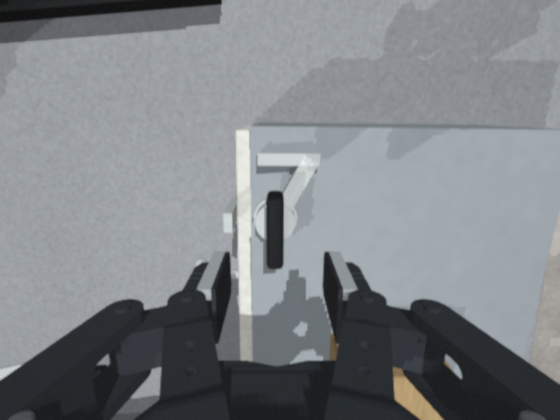

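View pics/s26.png

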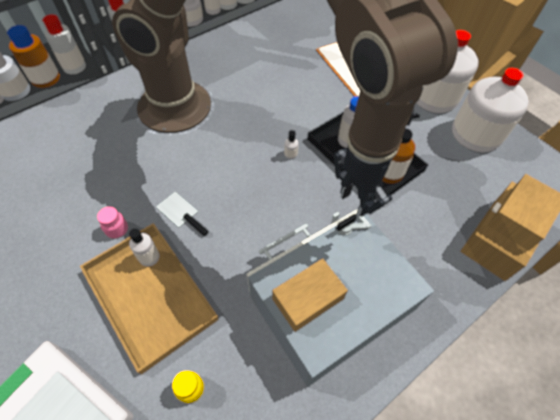

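move_arm(increments=[[-0.001,0,0.04,0,0,0,0],[-0.001,0,0.075,0,0,0,0],[-0.001,0,0.091,0,0,0,0],[-0.001,0,0.091,0,0,0,0],[-0.001,0,0.091,0,0,0,-1],[-0.001,0,0.091,0,0,0,-1],[-0.001,0,0.091,0,0,0,-1],[-0.001,0,0.091,0,0,0,-1]])

```text
clock: 47.82
tcp_pos: [0.6811, 0.0665, 0.1477]
ee_rot: [[0.997, -0.072, 0.0], [-0.072, -0.997, 0.001], [-0.0, -0.001, -1.0]]
ft_force: [-3.9, 0.2, 5.1]
grip_width: 0.0102
```

move_arm(increments=[[0,0,0,0,0,-0.2,-1],[0,0,0,0,0,-0.4,-1],[0,0,0,0,0,-0.6,-1],[0,0,0,0,0,-0.8,-1],[0,0,0,0,0,-1.0,-1],[0,0,0,0,0,-1.0,-1]])

```text
clock: 48.58
tcp_pos: [0.679, 0.0658, 0.1476]
ee_rot: [[0.755, 0.655, -0.004], [0.655, -0.755, 0.001], [-0.003, -0.003, -1.0]]
ft_force: [-12.6, -1.5, 9.9]
grip_width: 0.0099
```

move_arm(increments=[[0,0,0,0,0,-0.2,-1],[0,0,0,0,0,-0.4,-1],[0,0,0,0,0,-0.6,-1],[0,0,0,0,0,-0.8,-1],[0,0,0,0,0,-1.0,-1],[0,0,0,0,0,-1.0,-1],[0,0,0,0,0,-1.0,-1]])

```text
clock: 49.45
tcp_pos: [0.678, 0.0639, 0.1477]
ee_rot: [[0.075, 0.997, -0.006], [0.997, -0.075, -0.002], [-0.002, -0.006, -1.0]]
ft_force: [-15.8, -6.0, 13.3]
grip_width: 0.0101
```

move_arm(increments=[[0,0,0,0,0,-0.06,-1],[0,0,0,0,0,-0.06,-1],[0,0,0,0,0,0,0],[0,0,0,0,0,0,0],[0,0,-0.03,0,0,0,0],[0,0,-0.1,0,0,0,0],[-0.05,-0.05,-0.16,0,0,0,0],[-0.1,-0.1,-0.18,0,0,0,0],[-0.1,-0.16,-0.18,0,0,0,0],[-0.1,-0.2,-0.18,0,0,0,0],[-0.1,-0.2,-0.18,0,0,0,0],[-0.1,-0.2,-0.18,0,0,0,0]])

```text
clock: 50.95
tcp_pos: [0.5168, -0.0015, 0.2908]
ee_rot: [[0.071, 0.997, 0.002], [0.997, -0.071, 0.0], [0.0, 0.002, -1.0]]
ft_force: [-0.7, -0.9, 0.9]
grip_width: 0.0427
```

```bash
python3 look2.py 27
```

```text
50.95 [ 0.5168 -0.0015  0.2908] 85.92 0.0427
top [465.3, 57.6] 358 z.075 [ 0.929 -0.435] z.088 [ 0.923 -0.43 ]
top [498.1, 57.6] 371 z.075 [ 0.929 -0.518] z.088 [ 0.922 -0.512]
top [432.5, 57.6] 351 z.075 [ 0.929 -0.353] z.088 [ 0.923 -0.348]
top [145.6, 249.9] 262 z.075 [0.434 0.361] z.088 [0.433 0.357]
scene [19.8, 35.6] 353 z.075 [-0.5   -0.266] z.088 [-0.478 -0.267]
scene [356.7, 103.8] 158 z.075 [0.38  0.398] z.088 [0.389 0.386]
```

View pics/w27.png

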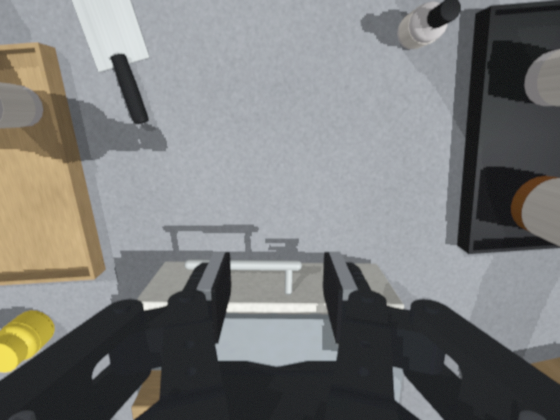

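View pics/s27.png

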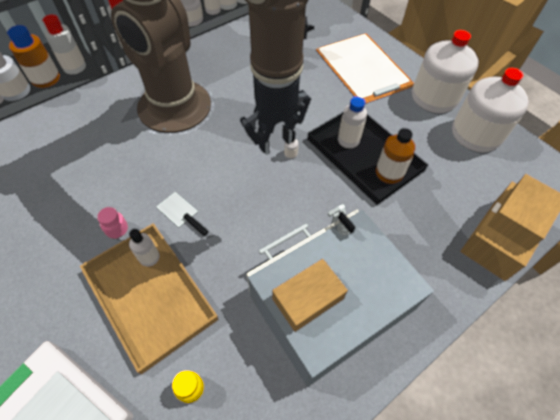

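View pics/t27.png

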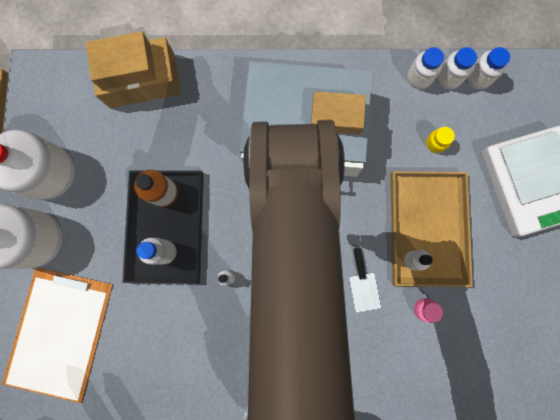

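```bash
python3 - <<'E'
import cv2,numpy as np
a=cv2.imread("pics/scene0.png")[190:290,240:380];b=cv2.imread("pics/s27.png")[190:290,240:380]
v=np.vstack([cv2.resize(x,None,fx=4,fy=3,interpolation=cv2.INTER_CUBIC) for x in(a,b)]);cv2.imwrite("pics/c27.png",v)
E
```

```text
(no output)
```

View pics/c27.png

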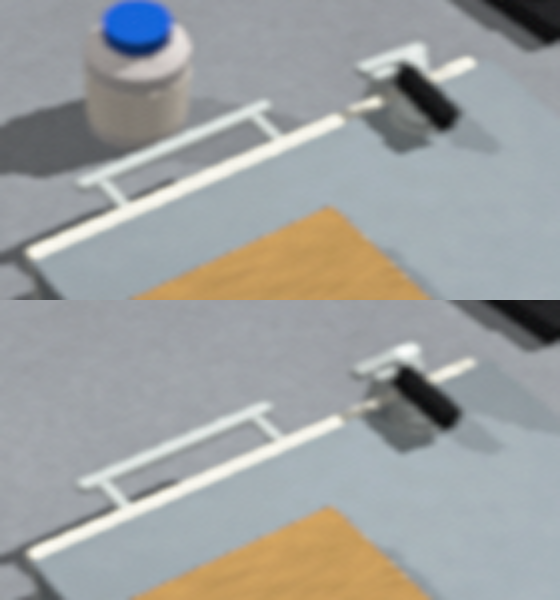

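```bash
python3 - <<'E'
from h import *
S=cam("scene")
for f in("pics/scene0.png","pics/s27.png"):
    im=cv2.imread(f);m=im.max(2)<60;sub=np.zeros_like(m);sub[200:242,325:362]=1
    n,l,s,c=cv2.connectedComponentsWithStats((m&sub).astype(np.uint8));i=1+np.argmax(s[1:,4])
    ys,xs=np.nonzero(l==i);P=np.array([ray(S,(x,y),.16)[:2] for x,y in zip(xs,ys)])
    vx,vy,cx,cy=cv2.fitLine(P.astype(np.float32),cv2.DIST_L2,0,.001,.001).ravel()
    print(f,len(xs),np.degrees(np.arctan2(vy,vx))%180,cx,cy)
E
```

```text
pics/scene0.png 130 169.03241 0.68202484 0.060356785
pics/s27.png 139 172.44926 0.68155605 0.06034328
```

```bash
python3 - <<'E'
from station import ctrl
print(ctrl.finish_job())
E
```

```text
the job is handed in; nothing more can be done
None
```

I handed the job in at about 51 s. The hand-in reports no verdict, but my last pictures show everything where it should be.

- **What I did:** I stood the tall bottle in the empty half of the spill tray. I turned the clamp a quarter turn clockwise and pulled the drawer open about 166 mm. All four jars went into the drawer in one row, then I pushed it home and turned the clamp back.
- **What went wrong:** The fourth jar caught on the drawer's side wall as I lowered it. The wrist force read 65 N (limit 120 N). The jar slipped from the grip and tipped about 60° against its neighbour, and the drawer was pushed in by about 10 mm. I gripped it again by the cap, turned it upright and set it down with more room.
- **Last checks:**
  - **Jars:** All four stood upright in the last pictures before closing. I could not see inside the drawer afterwards.
  - **Drawer:** It is at its stop. The handle is back at its starting position and did not move under a 17 N push.
  - **Clamp:** The wing matches its starting angle to about 3°, well inside the 0.2 rad allowed.
  - **Everything else:** The tall bottle stands in the spill tray. The slim bottle, amber bottle, carton, dropper and spatula look unmoved in the pictures, and the gripper is clear of everything.

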